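# Set the bench dogs and hold the sprung jaw open at its mark

### The arm

A 7-joint arm with a two-finger parallel gripper is mounted at the origin on the work surface. World frame = base frame: x ahead of the robot, y to its left, z up, the work surface at z = 0. Lengths are in m, angles in rad, forces in N, time in s.
With the tool pointing down it reaches from about 0.425 to 0.875 m from the base axis. Payload 4.7 kg.
Tool frame: the origin (TCP) lies between the finger pads; the fingertips stand 22 mm ahead of it and the grasp point (between the pads) lies 3 mm ahead of it; z points along the fingers, y is the line along which they close (so a half turn about z gives the same grasp; the last joint's range is limited). The gripper opens to 87 mm and grips with 3 to 60 N. Pads are 19 mm wide; open, the fingers measure 117 mm over their backs; the gripper's body (75 mm by 190 mm) begins 51 mm behind the grasp point.
Start: joints at [0.014, 0.321, -0.07, 1.45, 0.023, 1.371, -0.057], TCP at [0.65, -0, 0.218] pointing down, gripper open.
Joint ranges: [-2.86, 2.86], [-0.3, 2.09], [-1.38, 1.24], [0.06, 2.45], [-1.56, 4.7], [0.09, 2.05], [-2.69, 2.69]. Speed limits (rad/s): [2.57, 2.57, 3.14, 3.14, 3.14, 3.14, 3.14].

### API

Orientations are given as a rotation vector (axis times angle).
In Python, from bench import ctrl gives the robot as it stands. The module is installed in compiled form; this text tells all that it offers.
- The arm moves only by the tool send_rows, never from a script. Its argument "motion" is a list of rows, each an object with "claw": the opening, from -1 (shut) to 1 (fully open); "slide": the shift along the tool's x, y, z in mm, a list of three; "delta_rot": the turn, a rotation vector about the tool's x, y, z in rad, a list of three. In form: [{"claw": claw, "slide": [x, y, z], "delta_rot": [ax, ay, az]}, ...]. A call has 1 to 5 rows; each row is the pose to reach, as a shift and turn from the pose commanded when the call began, along the tool's axes at that moment; what a row does not reach only later rows make up. A row lasts 1/10 s, in which the tool goes at most 50 mm and 8.59 degrees, less where a joint would pass 70% of its speed; a pose out of reach is approached as far as the arm can. A call with a gripper value outside its range is refused whole. The fingers move at their own pace and stop on an object; "grip_force" is the grip in N (left out, the last holds). Time passes only in rows, so rows that repeat a pose let the fingers close. It gives the time, the measured TCP pose, the force, the opening and the grip force at its end, in the units of the state.
- ctrl.get_state(): the state, without advancing time (a new reading comes with each control period).
- ctrl.get_image(name): name is "scene" or "side" or "wrist"; returns a dict with "color" (384x512x3 uint8, blue, green, red), "fx", "fy", "cx", "cy" (pixels), "pose" (4x4, takes a point from camera to world coordinates). Camera axes: x right, y down, z forward; pixel columns grow to the right and rows downward; lengths in m; the calibration is good to about 2 mm. A picture is of the moment at which its call begins. There is no depth.
- ctrl.close_job(): hands the job in; it is judged then, once.
The state is a dict: "time": time; "joint_positions": joint angles; "qd": joint speeds; "joint_torque": joint torques, N m; "position": TCP position; "tool_rot": TCP orientation; "ft_force": force on the tool from outside, world axes, zero at the start; "torque": the same for the moment, N m; "grip_width": opening from 0.0 (shut) to 1.0 (fully open); "grip_force": force on a finger pad.
Only numpy, scipy, OpenCV 4.12 (cv2) and the standard library are available. Lean on these libraries where they do the work, as an engineer would, in place of code of your own. Each camera call takes 0.05 s, during which the arm holds its last target. There are 200 camera calls.

### The job

Get the wood-turner's holding fixture ready for the next blank: drop the two steel bench dogs, one at a time, shank down into the two holes of its wooden end block until their heads sit fully down on it, and let go of them. Then pull the spring-loaded jaw open by its upright wooden handle until the steel pointer is level with the black line of the marker clip on the rail, and finish while still holding it steadily there with the gripper, so the blank could be put in. Leave everything else on the bench where it stands.

Things in the scene. Friction and masses are not known exactly. Their poses are not given: they have to be found in the camera images.
- fixture: Holding fixture fixed to the bench. Origin on the bench in its middle; x points from handle end to end block, z up. Spans x -150 to +115 mm. Base board 120 mm wide (y), 14 thick. Wooden end block 50 (x) x 150 (y) x 45 high, centred at x +90, with two vertical 21 mm through holes at y -45 and +45. Along its left edge (y +46 to +58) runs the aluminium gauge rail, top at 28 mm.
- hole0 (a point): centre of the mouth of one dog hole (21 mm diameter), at the block's top face, 45 mm above the bench; fixture y -45 mm. Axes as the fixture's.
- hole1 (a point): centre of the mouth of the other dog hole, the same, at fixture y +45 mm
- dog1: Steel bench dog, about 100 g: round shank 19 mm diameter, 35 long, chamfered foot; above it a round head 26 mm diameter, 30 tall; 65 in all. Origin: centre of the shank's lower end, z up along the dog. Starts standing on its shank on the bench. Fits either hole; seated, the head rests on the block, the origin 35 mm below the hole's mouth.
- dog2: The second bench dog, the same as dog1
- jaw (a joint): Travel of the sprung jaw in m: 0 closed (at rest), growing as it is pulled along the fixture's -x, to 0.090 at its stop. The spring pulls it shut with about 6 N at 0 plus 1.5 N per 10 mm. At the marker it is at 0.035 to 0.060.
- handle (a point): grip point: centre of the jaw's upright handle, 17 mm below its top, 72 mm above the bench. Wooden plate 18 mm thick (fixture x), 42 wide (y), top 89 above the bench, free down to the slide bar (top 27 above the bench). Moves with the jaw; at rest at fixture x -60 mm. The jaw face (100 wide, top 66 high) starts 78 mm beyond it, at x +18.
- pointer (a point): tip centre of the thin steel pointer (3 mm) that sticks out of the jaw's left side over the gauge rail; moves with the jaw; at rest at fixture x -20 mm
- mark_line (a point): middle of the black line (2 mm) on the small aluminium marker clip (12 mm along x) on the gauge rail. Axes as the fixture's; the line lies across x. It does not move during the job.
- centre: bystander: lathe drive centre, dark steel, 34 mm round base tapering to a 14 mm blunt nose, 82 mm tall, stands base down; origin at the centre of its underside
- finial: bystander: small turned wooden finial, 42 mm foot, 70 mm tall; origin at the centre of its underside
- glue: bystander: white glue bottle, 56 mm diameter, 140 mm tall; origin at the centre of its underside
- bowl: bystander: turned wooden bowl, 130 mm diameter, 55 mm tall; origin at the centre of its underside
- tape: bystander: roll of paper tape lying flat, 96 mm diameter, 24 mm high; origin at the centre of its underside
- tin: bystander: round wax tin, 74 mm diameter, 50 mm tall; origin at the centre of its underside
- offcut: bystander: dark wood offcut, 50 x 100 x 35 mm; origin at the centre of its underside
Mind the look-alikes: they are no part of the job. Leave any orange look-alike of the dog1 alone.

How it is judged:
By the outcome, as a careful person would: the job done as asked, in the order asked, and still so for the second after the job is handed in, while the arm keeps its last pose, push and grip.
It also fails if it takes over 72 s, if anything falls off the work surface, if the arm or the gripper's body presses on something with over 40 N, if the wrist force passes 120 N, or if a joint passes its speed limit or range.

## Working session

There is one attempt and no reset: what is moved stays moved. The work goes in short steps, Python scripts to look and compute and a tool call to move; the robot and the scene stay as the last step left them, time stands still between calls to the robot, and variables do not carry over. Pictures are saved under pics/ and viewed, at most 10 in all, crops included, and the job is handed in when it is done.

Besides the shell and the picture viewer there is one more tool, called after "Call:" as name(argument=value, ...), one argument or row to a line, values as JSON. send_rows: Moves the arm, as the interface text tells. Its arguments: {"type":"object","properties":{"motion":{"type":"array","items":{"type":"object","properties":{"claw":{"type":"number"},"slide":{"type":"array","items":{"type":"number"}},"delta_rot":{"type":"array","items":{"type":"number"}}}}},"grip_force":{"type":"number"}},"required":["motion"]}

```bash
mkdir -p pics
cat > h.py <<'E'
import numpy as np, cv2, pickle
from scipy.spatial.transform import Rotation as R
from bench import ctrl
def shot(n,f):
    im=ctrl.get_image(n); cv2.imwrite(f'pics/{f}.png',im['color']); pickle.dump(im,open(f'pics/{f}.pkl','wb')); return im
def load(f): return pickle.load(open(f'pics/{f}.pkl','rb'))
def ray(im,u,v):
    T=np.array(im['pose']); d=T[:3,:3]@[(u-im['cx'])/im['fx'],(v-im['cy'])/im['fy'],1]
    return T[:3,3],d/np.linalg.norm(d)
def atz(im,u,v,z):
    o,d=ray(im,u,v); return o+d*(z-o[2])/d[2]
def tri(*rs):  # (im,u,v)...
    A=np.zeros((3,3));b=np.zeros(3);L=[]
    for r in rs:
        o,d=ray(*r);P=np.eye(3)-np.outer(d,d);A+=P;b+=P@o;L.append((o,P))
    x=np.linalg.solve(A,b); return x,[round(1000*np.linalg.norm(P@(x-o)),1) for o,P in L]
def proj(im,p):
    T=np.array(im['pose']); c=T[:3,:3].T@(np.array(p)-T[:3,3]); return np.array([im['fx']*c[0]/c[2]+im['cx'],im['fy']*c[1]/c[2]+im['cy']])
E
python3 - <<'E'
from h import *
np.set_printoptions(precision=3,suppress=True)
a=shot('scene','s0');b=shot('side','d0');c=shot('wrist','w0')
for i in(a,b,c): print(i['fx'],np.array(i['pose']))
cv2.imwrite('pics/ab.png',np.hstack([cv2.resize(a['color'],(800,600))]))
cv2.imwrite('pics/db.png',cv2.resize(b['color'],(800,600)))
print(ctrl.get_state())
E
```

```text
352.1296618322915 [[ 0.882  0.289 -0.373  0.999]
 [ 0.472 -0.527  0.707 -0.839]
 [ 0.008 -0.799 -0.601  0.803]
 [ 0.     0.     0.     1.   ]]
460.42791289627667 [[ 0.851 -0.27   0.451  0.006]
 [-0.525 -0.448  0.724 -0.876]
 [ 0.007 -0.852 -0.523  0.707]
 [ 0.     0.     0.     1.   ]]
336.2287171087904 [[ 1.    -0.    -0.002  0.65 ]
 [-0.001 -0.97  -0.244  0.066]
 [-0.002  0.244 -0.97   0.382]
 [ 0.     0.     0.     1.   ]]
{'time': 0.15, 'joint_positions': array([ 0.014,  0.322, -0.07 ,  1.451,  0.023,  1.371, -0.057]), 'qd': array([ 0.   , -0.002, -0.002, -0.002,  0.   ,  0.   ,  0.001]), 'joint_torque': array([  0.   , -49.179,  -0.404, -31.288,  -0.064,   0.04 ,   0.   ]), 'position': array([ 0.65 , -0.   ,  0.217]), 'tool_rot': array([-2.221, -2.221,  0.002]), 'ft_force': array([ 0.36 , -0.253, -0.244]), 'torque': array([-0.041,  0.006,  0.024]), 'grip_force': 0.0, 'grip_width': 1.0030366675822513}
```

View pics/ab.png

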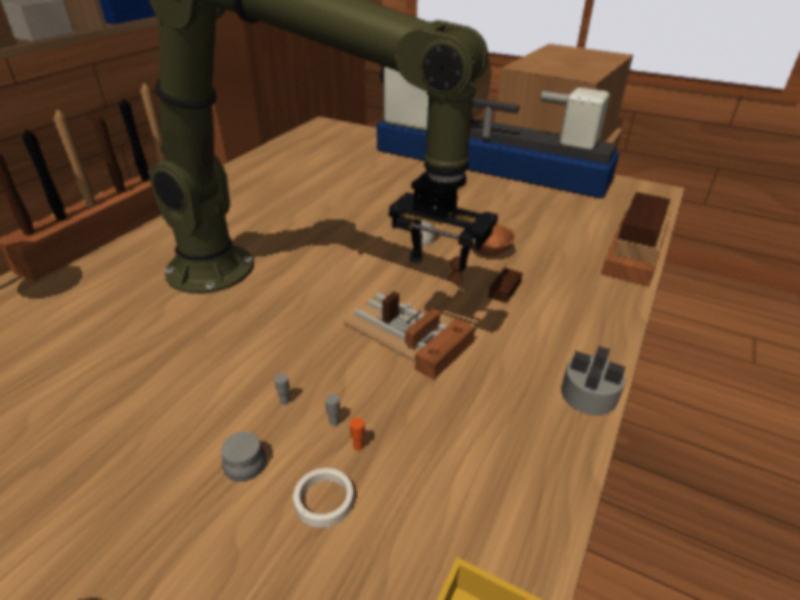

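View pics/db.png

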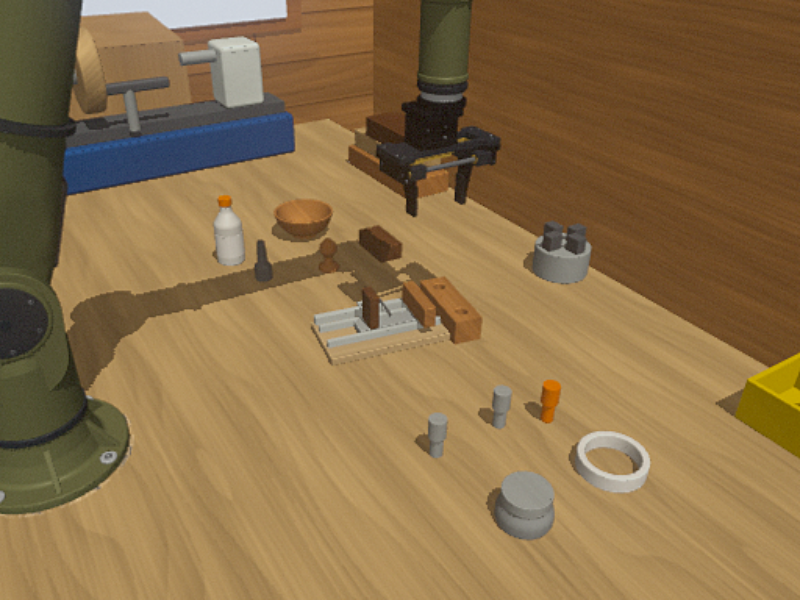

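The side view shows two grey steel dogs at (437,435) and (500,406). Three things could be confused with them: the orange look-alike at (550,400), the dark drive centre at (263,260) and the finial at (328,253). I choose the two grey ones. In the scene view they are at (283,388) and (333,409), with the orange one at (358,433).

Run:
```python
from h import *
np.set_printoptions(precision=3,suppress=True)
a,b,c=load('s0'),load('d0'),load('w0')
k=.64
for n,s,d in [('A top',(282,378),(437.5,418.5)),('A foot',(285,402),(436,455)),('B top',(333,398),(502,390)),('B foot',(335,424),(499,426)),('O top',(358,423),(551,385)),('handle top',(391,296),(370,291)),('block near corner top',(418,364),(456,322)),('block right corner',(475,324),(442,278))]:
    print(n,*tri((a,s[0]*k,s[1]*k),(b,d[0]*k,d[1]*k)))
w=cv2.resize(c['color'],(800,600)); cv2.imwrite('pics/wb.png',w)
```

```text
A top [ 0.462 -0.28   0.063] [np.float64(0.3), np.float64(0.3)]
A foot [ 0.461 -0.282 -0.002] [np.float64(0.0), np.float64(0.0)]
B top [ 0.576 -0.278  0.064] [np.float64(0.0), np.float64(0.0)]
B foot [ 0.577 -0.28  -0.004] [np.float64(0.7), np.float64(0.7)]
O top [ 0.645 -0.305  0.062] [np.float64(0.4), np.float64(0.4)]
handle top [0.534 0.019 0.088] [np.float64(0.7), np.float64(0.7)]
block near corner top [ 0.652 -0.076  0.03 ] [np.float64(10.4), np.float64(10.4)]
block right corner [0.716 0.066 0.041] [np.float64(3.6), np.float64(3.6)]
```

View pics/wb.png

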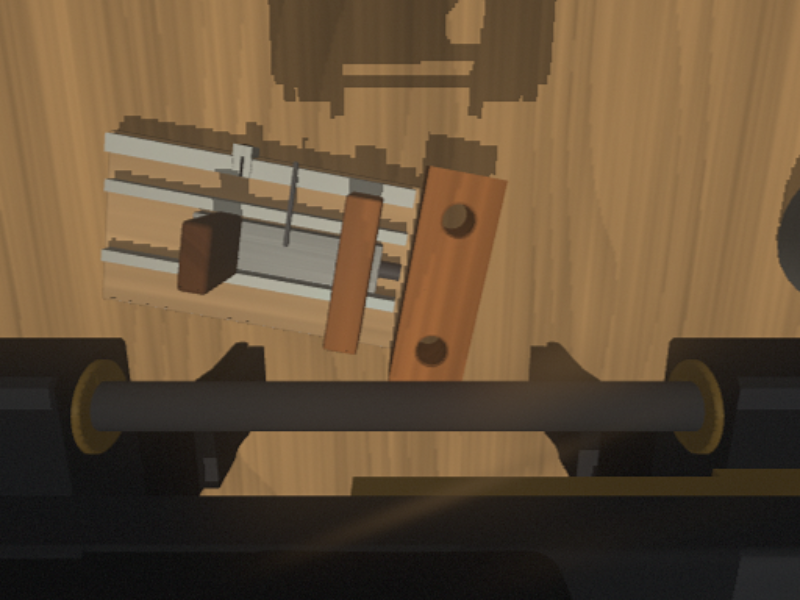

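The wrist view shows the holes at (458,219) and (431,350), the marker line at about (242,160), the pointer tip near (296,168) and the handle top at (197,255). The fixture is yawed about −11°. Next I'll work out positions and move the wrist camera over the dogs.

Run:
```python
from h import *
np.set_printoptions(precision=4,suppress=True)
b,c=load('d0'),load('w0'); k=.64
print(R.from_rotvec(ctrl.get_state()['tool_rot']).as_matrix())
H=[atz(c,u*k,v*k,.045) for u,v in[(431,350.5),(458,220)]]
print(H,np.linalg.norm(H[0]-H[1])); d=H[1]-H[0]; yaw=np.arctan2(-d[0],d[1]);print('yaw',yaw)
F=(H[0]+H[1])/2-90e-3*np.array([np.cos(yaw),np.sin(yaw),0]);F[2]=0;print('fixture',F)
Rz=R.from_euler('z',yaw).as_matrix()
for n,u,v,z in[('line',242,160,.032),('ptr',296,168,.035),('handle far top L',197,255,.089)]:
    print(n,Rz.T@(atz(c,u*k,v*k,z)-F))
for n,p in[('hole0',[90e-3,-45e-3,.045]),('hole1',[90e-3,45e-3,.045]),('handle',[-60e-3,0,.089])]:
    w=F+Rz@p; print(n,w,'side px800',proj(b,w)/k)
```

```text
[[-0.      1.     -0.0015]
 [ 1.      0.     -0.0001]
 [-0.0001 -0.0015 -1.    ]]
[array([ 0.6731, -0.056 ,  0.045 ]), array([0.689 , 0.0322, 0.045 ])] 0.08957025336723066
yaw -0.17832059145308388
fixture [0.5924 0.0041 0.    ]
line [-0.0534  0.0568  0.032 ]
ptr [-0.0179  0.0581  0.035 ]
handle far top L [-0.0568  0.0029  0.089 ]
hole0 [ 0.673  -0.0562  0.045 ] side px800 [462.2001 310.9012]
hole1 [0.689  0.0324 0.045 ] side px800 [439.9247 286.2311]
handle [0.5334 0.0147 0.089 ] side px800 [371.4294 292.3181]
```

Call:
send_rows(
  motion=[
    {"claw":1,"slide":[-45,-18,0],"delta_rot":[0,0,0]},
    {"claw":1,"slide":[-90,-36,0],"delta_rot":[0,0,0]},
    {"claw":1,"slide":[-135,-54,0],"delta_rot":[0,0,0]},
    {"claw":1,"slide":[-180,-72,0],"delta_rot":[0,0,0]},
    {"claw":1,"slide":[-225,-90,0],"delta_rot":[0,0,0]},
  ],
)

```text
time: 0.65
position: [0.5589, -0.2267, 0.2179]
tool_rot: [-2.221, -2.221, 0.0]
ft_force: [0.7, 0.3, 0.0]
grip_width: 1.001
grip_force: 0.0
```

Call:
send_rows(
  motion=[
    {"claw":1,"slide":[-40,-10,0],"delta_rot":[0,0,0]},
    {"claw":1,"slide":[-80,-20,0],"delta_rot":[0,0,0]},
    {"claw":1,"slide":[-125,-40,0],"delta_rot":[0,0,0]},
    {"claw":1,"slide":[-125,-40,0],"delta_rot":[0,0,0]},
    {"claw":1,"slide":[-125,-40,0],"delta_rot":[0,0,0]},
  ],
)

```text
time: 1.15
position: [0.5188, -0.3516, 0.2176]
tool_rot: [-2.225, -2.217, 0.0]
ft_force: [0.1, 0.7, -1.1]
grip_width: 0.999
grip_force: 0.0
```

Run:
```python
from h import *
c=shot('wrist','w1'); cv2.imwrite('pics/w1b.png',cv2.resize(c['color'],(800,600)))
s=ctrl.get_state();print(s['position'],s['tool_rot'],s['time'])
```

```text
[ 0.52004575 -0.34957902  0.21767655] [-2.22129851e+00 -2.22037444e+00 -1.10167732e-03] 1.2
```

View pics/w1b.png

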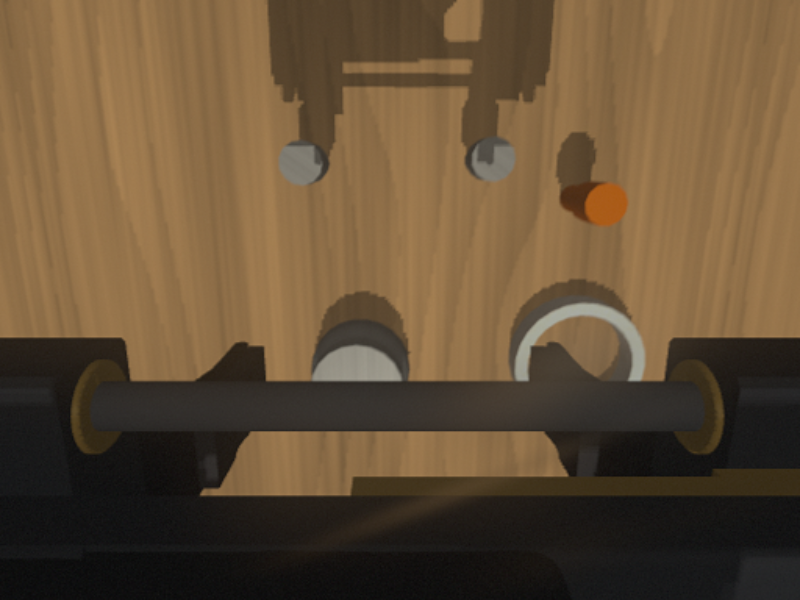

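Seen from above, the grey dog heads are at (302,163) and (492,159). The orange look-alike at (606,204) is clearly a separate object. I'll refine the centres of the heads and holes.

Run:
```python
from h import *
np.set_printoptions(precision=4,suppress=True)
k=.64
def blob(im,u,v,f,w=28):
    u0,v0=int(u*k)-w,int(v*k)-w; cr=im['color'][v0:v0+2*w,u0:u0+2*w]
    m=f(cr.astype(int)).astype(np.uint8); n,l,st,ce=cv2.connectedComponentsWithStats(m)
    i=l[w,w]; 
    if i==0: i=1+np.argmin(np.linalg.norm(ce[1:]-w,axis=1))
    cs,_=cv2.findContours((l==i).astype(np.uint8),0,2); h=cv2.convexHull(max(cs,key=cv2.contourArea))
    e=cv2.fitEllipse(h); return e[0][0]+u0,e[0][1]+v0,e[1],st[i,4]
grey=lambda c:(c.max(2)-c.min(2)<28)&(c.max(2)>55)
dark=lambda c:c[:,:,2]<105
c1=load('w1');c0=load('w0');a=load('s0');b=load('d0')
for u,v in[(302,163),(492,159)]:
    r=blob(c1,u,v,grey); print(r,'z65',atz(c1,r[0],r[1],.065))
    print(c1['color'][int(v*k),int(u*k)], c1['color'][int(v*k)-4,int(u*k)-8])
for u,v in[(431,350),(458,220)]:
    r=blob(c0,u,v,dark,18); print(r,'z45',atz(c0,r[0],r[1],.045))
print(c0['color'][int(350*k),int(410*k)],c0['color'][int(350*k),int(431*k)])
def big(im,u,v,w=30):
    u,v=int(u*k),int(v*k); return cv2.resize(im['color'][v-w:v+w,u-w:u+w],(390,290),interpolation=0)
cv2.imwrite('pics/cr.png',np.vstack([np.hstack([big(c1,302,163),big(c1,492,159)]),np.hstack([big(c0,431,350),big(c0,458,220)])]))
```

```text
(193.87625312805176, 103.59932327270508, (27.831018447875977, 31.571794509887695), np.int32(696)) z65 [ 0.4646 -0.2832  0.065 ]
[112 123 127] [109 120 124]
(313.5309085845947, 101.24406051635742, (27.990047454833984, 31.11602020263672), np.int32(688)) z65 [ 0.5741 -0.2816  0.065 ]
[68 76 81] [73 82 86]
(275.87475395202637, 224.40732192993164, (19.288393020629883, 20.220500946044922), np.int32(315)) z45 [ 0.6731 -0.0561  0.045 ]
(293.25036239624023, 141.1574764251709, (20.50864028930664, 21.77851104736328), np.int32(357)) z45 [0.6891 0.0318 0.045 ]
[ 57 100 157] [31 49 72]
```

View pics/cr.png

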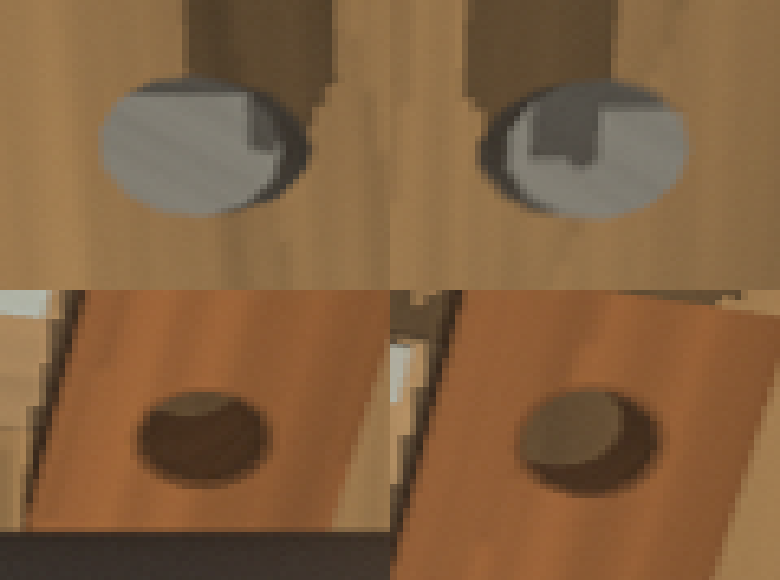

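The refined heads are A at (0.463,−0.283) and B at (0.576,−0.282), both about 65 mm tall by the two-camera triangulation. The holes are at (0.673,−0.056) and (0.689,0.032), 90 mm apart as expected. I'll go for B first.

Call:
send_rows(
  motion=[
    {"claw":0.15,"slide":[30,25,20],"delta_rot":[0,0,0]},
    {"claw":0.15,"slide":[55,45,50],"delta_rot":[0,0,0]},
    {"claw":0.15,"slide":[68.5,56,85],"delta_rot":[0,0,0]},
    {"claw":0.15,"slide":[68.5,56,110],"delta_rot":[0,0,0]},
    {"claw":0.15,"slide":[68.5,56,110],"delta_rot":[0,0,0]},
  ],
)

```text
time: 1.7
position: [0.5745, -0.2767, 0.1035]
tool_rot: [-2.21, -2.221, 0.003]
ft_force: [-1.4, 0.1, 0.1]
grip_width: 0.639
grip_force: 0.0
```

Call:
send_rows(
  motion=[
    {"claw":0.15,"slide":[0,0,0],"delta_rot":[0,0,0]},
    {"claw":0.15,"slide":[0,0,0],"delta_rot":[0,0,0]},
  ],
)

```text
time: 1.9
position: [0.5772, -0.2821, 0.1103]
tool_rot: [2.219, 2.219, 0.002]
ft_force: [0.4, -0.2, 1.6]
grip_width: 0.583
grip_force: 0.0
```

Run:
```python
from h import *
np.set_printoptions(precision=4,suppress=True)
s=ctrl.get_state();print(s['position'],s['tool_rot'],s['grip_width'])
b=shot('side','d1');a=shot('scene','s1')
P=[.576,-.2815,.05]
out=[]
for im in(a,b):
    u,v=proj(im,P).astype(int); out.append(cv2.resize(im['color'][v-40:v+40,u-35:u+35],(400,457)))
cv2.imwrite('pics/g1.png',np.hstack(out))
```

```text
[ 0.5772 -0.2821  0.1103] [2.2192 2.2192 0.0019] 0.5827108938858178
```

View pics/g1.png

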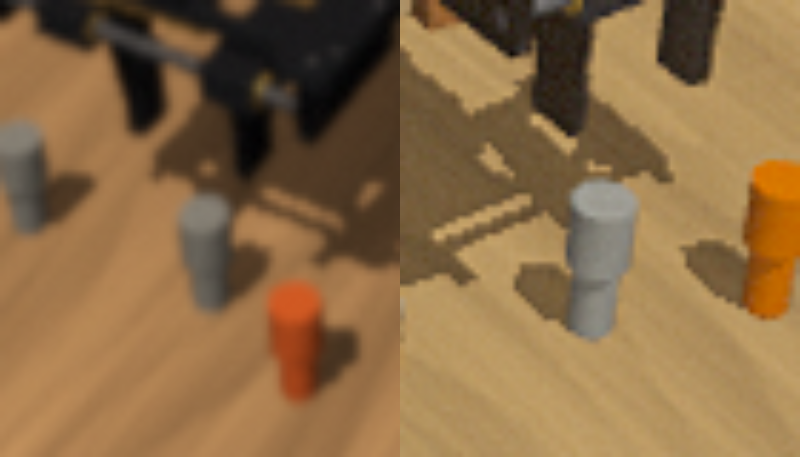

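Both crops show the fingers straddling grey dog B (side crop (600,250)), with the orange one well clear at (770,240). I'll descend and grip.

Call:
send_rows(
  motion=[
    {"claw":0.15,"slide":[0,0,25],"delta_rot":[0,0,0]},
    {"claw":0.15,"slide":[0,0,48],"delta_rot":[0,0,0]},
    {"claw":0.15,"slide":[0,0,48],"delta_rot":[0,0,0]},
    {"claw":0.15,"slide":[0,0,48],"delta_rot":[0,0,0]},
  ],
)

```text
time: 2.4
position: [0.5763, -0.282, 0.0611]
tool_rot: [2.221, 2.22, 0.001]
ft_force: [0.0, 0.1, -0.4]
grip_width: 0.573
grip_force: 0.0
```

Call:
send_rows(
  motion=[
    {"claw":-1,"slide":[0,0,0],"delta_rot":[0,0,0]},
    {"claw":-1,"slide":[0,0,0],"delta_rot":[0,0,0]},
    {"claw":-1,"slide":[0,0,0],"delta_rot":[0,0,0]},
    {"claw":-1,"slide":[0,0,0],"delta_rot":[0,0,0]},
    {"claw":-1,"slide":[0,0,0],"delta_rot":[0,0,0]},
  ],
  grip_force=15,
)

```text
time: 2.9
position: [0.5764, -0.2817, 0.0607]
tool_rot: [2.221, 2.221, 0.001]
ft_force: [0.3, 0.3, 1.5]
grip_width: 0.208
grip_force: 1.6
```

Call:
send_rows(
  motion=[
    {"claw":-1,"slide":[0,0,0],"delta_rot":[0,0,0]},
    {"claw":-1,"slide":[0,0,0],"delta_rot":[0,0,0]},
  ],
  grip_force=30,
)

```text
time: 3.1
position: [0.5774, -0.2821, 0.0618]
tool_rot: [2.219, 2.219, 0.002]
ft_force: [-0.2, 0.1, 8.4]
grip_width: 0.046
grip_force: 9.6
```

The opening fell below 0.30, the width of the head, so the grasp missed. I'll look.

Run:
```python
from h import *
np.set_printoptions(precision=4,suppress=True)
s=ctrl.get_state();print(s['position'],s['tool_rot'],s['grip_width'],s['ft_force'])
b=shot('side','d2');a=shot('scene','s2')
P=[.576,-.2815,.05]
out=[]
for im in(a,b):
    u,v=proj(im,P).astype(int); out.append(cv2.resize(im['color'][v-40:v+40,u-35:u+35],(400,457)))
cv2.imwrite('pics/g2.png',np.hstack(out))
```

```text
[ 0.5774 -0.2821  0.0618] [2.2192 2.2193 0.002 ] 0.046010079608122714 [-0.2395  0.0687  8.4122]
```

View pics/g2.png

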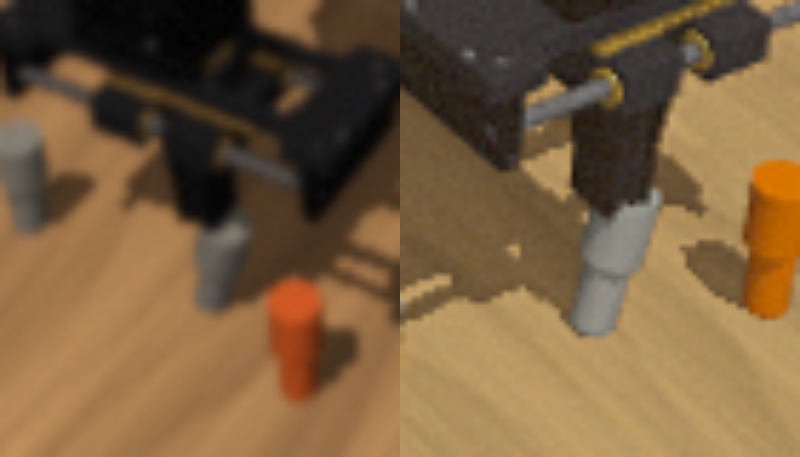

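Run:
```python
from h import *
np.set_printoptions(precision=1,suppress=True)
for n in('s2','d2'):
    im=load(n);u,v=proj(im,[.576,-.2815,.05]).astype(int)
    for q in([.577,-.282,.040],[.577,-.2725,.040],[.577,-.2915,.040],[.577,-.282,.11]):
        p=proj(im,q);print(n,q,(p-[u-35,v-40])*[400/70,457/80]+[0 if n[0]=='s' else 400,0])
for n,pt in(('s1',(206,208)),('d1',(601-400,203))):
    im=load(n);u,v=proj(im,[.576,-.2815,.05]).astype(int)
    globals()[n+'r']=(im,pt[0]*70/400+u-35-.5,pt[1]*80/457+v-40-.5)
np.set_printoptions(precision=4)
print(tri(s1r,d1r))
```

```text
s2 [0.577, -0.282, 0.04] [207.2 248.6]
s2 [0.577, -0.2725, 0.04] [217.6 236.1]
s2 [0.577, -0.2915, 0.04] [196.7 261.2]
s2 [0.577, -0.282, 0.11] [198.3 149.1]
d2 [0.577, -0.282, 0.04] [605.4 249.1]
d2 [0.577, -0.2725, 0.04] [589.9 235.9]
d2 [0.577, -0.2915, 0.04] [621.  262.5]
d2 [0.577, -0.282, 0.11] [622.4 105.8]
(array([ 0.5733, -0.2779,  0.0643]), [np.float64(1.0), np.float64(1.0)])
```

Run:
```python
from h import *
np.set_printoptions(precision=4,suppress=True)
def back(n,x,y):
    im=load(n);u,v=proj(im,[.576,-.2815,.05]).astype(int)
    return (im,x*70/400+u-35-.5,y*80/457+v-40-.5)
print('L',tri(back('s1',145,130),back('d1',172,133)))
print('R',tri(back('s1',247,178),back('d1',288,82)))
print('closed',tri(back('s2',205,224),back('d2',208,214)))
print(ctrl.get_state()['joint_positions'])
w=shot('wrist','w2'); cv2.imwrite('pics/w2.png',w['color'])
```

```text
L (array([ 0.5472, -0.286 ,  0.1133]), [np.float64(0.6), np.float64(0.6)])
R (array([ 0.606 , -0.2855,  0.1119]), [np.float64(1.7), np.float64(1.7)])
closed (array([ 0.5752, -0.2815,  0.059 ]), [np.float64(0.4), np.float64(0.4)])
[ 0.3465  0.4145  0.0836  1.6501 -0.0382  1.0745  0.4412]
```

View pics/w2.png

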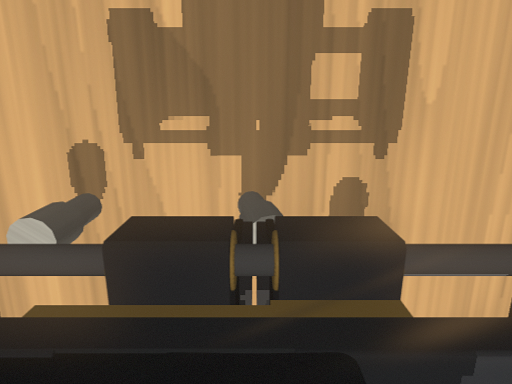

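Run:
```python
from h import *
np.set_printoptions(precision=4,suppress=True)
a,b=load('s0'),load('d0');k=.64
print(tri((a,416*k,260*k),(b,412*k,213*k)));print(tri((a,463*k,269*k),(b,461*k,204*k)))
```

```text
(array([ 0.6021, -0.0016,  0.2194]), [np.float64(4.8), np.float64(4.8)])
(array([0.6998, 0.0022, 0.2186]), [np.float64(2.2), np.float64(2.2)])
```

Call:
send_rows(
  motion=[
    {"claw":-0.8,"slide":[0,0,0],"delta_rot":[0,0,0]},
    {"claw":-0.5,"slide":[0,0,0],"delta_rot":[0,0,0]},
    {"claw":-0.2,"slide":[0,0,0],"delta_rot":[0,0,0]},
    {"claw":0.15,"slide":[0,0,0],"delta_rot":[0,0,0]},
    {"claw":0.15,"slide":[0,0,0],"delta_rot":[0,0,0]},
  ],
)

```text
time: 3.75
position: [0.5762, -0.2816, 0.0602]
tool_rot: [2.221, 2.221, 0.0]
ft_force: [-0.4, -0.3, 2.2]
grip_width: 0.376
grip_force: 0.9
```

Call:
send_rows(
  motion=[
    {"claw":0.15,"slide":[0,0,0],"delta_rot":[0,0,0]},
    {"claw":0.15,"slide":[0,0,0],"delta_rot":[0,0,0]},
    {"claw":0.15,"slide":[0,0,-25],"delta_rot":[0,0,0]},
    {"claw":0.15,"slide":[0,0,-50],"delta_rot":[0,0,0]},
    {"claw":0.15,"slide":[0,0,-50],"delta_rot":[0,0,0]},
  ],
)

```text
time: 4.25
position: [0.5782, -0.2825, 0.1135]
tool_rot: [2.217, 2.217, 0.004]
ft_force: [-0.2, -0.8, 1.1]
grip_width: 0.575
grip_force: 0.0
```

Run:
```python
from h import *
np.set_printoptions(precision=4,suppress=True)
s=ctrl.get_state();print(s['position'],s['tool_rot'],s['grip_width'],s['ft_force'])
b=shot('side','d3');a=shot('scene','s3')
P=[.576,-.2815,.05]
out=[]
for im in(a,b):
    u,v=proj(im,P).astype(int); out.append(cv2.resize(im['color'][v-40:v+40,u-35:u+35],(400,457)))
cv2.imwrite('pics/g3.png',np.hstack(out))
```

```text
[ 0.5782 -0.2825  0.1135] [2.2174 2.2175 0.0037] 0.5749575655041914 [-0.1861 -0.7654  1.061 ]
```

View pics/g3.png

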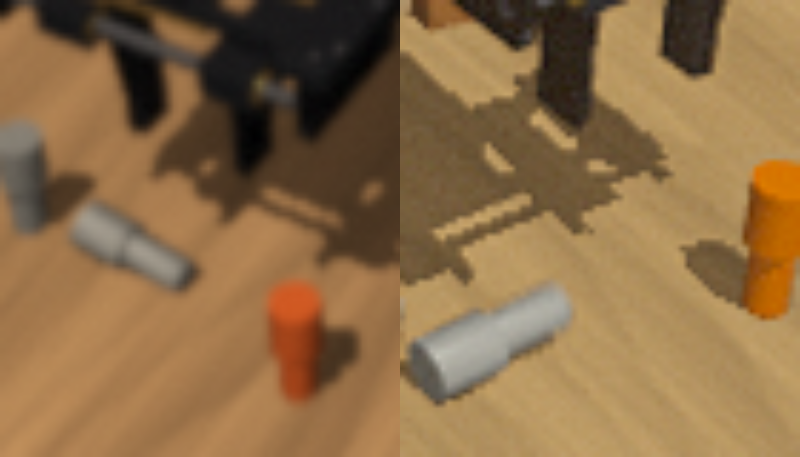

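Dog B has tipped over. Triangulated, the fingertips sit at about the reported TCP height, not 22 mm ahead of it, so I gripped only the rim of the head. I'll use the measured tip height from now on. I have one picture left, so from here I'll measure numerically. First, where B lies now.

Run:
```python
from h import *
np.set_printoptions(precision=4,suppress=True)
def back(n,x,y):
    im=load(n);u,v=proj(im,[.576,-.2815,.05]).astype(int)
    return (im,x*70/400+u-35-.5,y*80/457+v-40-.5)
# silhouettes: head end face centre, foot end
print('head',tri(back('s3',91,232),back('d3',33,370)))
print('foot',tri(back('s3',185,272),back('d3',162,304)))
print('step',tri(back('s3',128,247),back('d3',100,338)))
s=ctrl.get_state();print(s['position'])
```

```text
head (array([ 0.4977, -0.2776,  0.0107]), [np.float64(1.3), np.float64(1.3)])
foot (array([ 0.5596, -0.2799,  0.0168]), [np.float64(2.4), np.float64(2.4)])
step (array([ 0.5256, -0.2826,  0.0183]), [np.float64(1.0), np.float64(1.0)])
[ 0.5761 -0.2815  0.11  ]
```

Call:
send_rows(
  motion=[
    {"claw":0.15,"slide":[-40,-20,-40],"delta_rot":[0,0,0]},
    {"claw":0.15,"slide":[-75,-40,-80],"delta_rot":[0,0,0]},
    {"claw":0.15,"slide":[-90,-60,-110],"delta_rot":[0,0,0]},
    {"claw":0.15,"slide":[-90,-60,-110],"delta_rot":[0,0,0]},
    {"claw":0.15,"slide":[-90,-60,-110],"delta_rot":[0,0,0]},
  ],
)

```text
time: 4.85
position: [0.5152, -0.3729, 0.2202]
tool_rot: [2.224, 2.218, 0.0]
ft_force: [0.6, 0.9, -0.4]
grip_width: 0.577
grip_force: 0.0
```

Run:
```python
from h import *
np.set_printoptions(precision=4,suppress=True)
c=shot('wrist','w3'); s=ctrl.get_state();print(s['position'],s['tool_rot'],s['time'])
im=c['color'].astype(int); m=((im.max(2)-im.min(2)<26)&(im.max(2)>60)).astype(np.uint8); m[240:]=0
n,l,st,ce=cv2.connectedComponentsWithStats(m)
for i in range(1,n):
    if st[i,4]>60:
        cs,_=cv2.findContours((l==i).astype(np.uint8),0,1);r=cv2.minAreaRect(cs[0])
        print(st[i],ce[i],r, 'z.013',atz(c,*ce[i],.013))
        if st[i,4]<3000: 
            print(atz(c,*np.array(cv2.boxPoints(r))[0],.013),*[atz(c,*p,.013)[:2] for p in cv2.boxPoints(r)])
```

```text
[ 0.5158 -0.3707  0.2185] [-2.2201 -2.2198 -0.0007] 4.9
[182  65  31  30 702] [196.4843  79.8917] ((197.0, 79.5), (29.0, 30.0), 90.0) z.013 [ 0.4557 -0.2801  0.013 ]
[ 0.4412 -0.2653  0.013 ] [ 0.4412 -0.2653] [ 0.4726 -0.2654] [ 0.4716 -0.2945] [ 0.4396 -0.2944]
[ 233   66   63   26 1280] [261.5711  78.8688] ((264.0, 78.5), (25.0, 62.0), 90.0) z.013 [ 0.5243 -0.2793  0.013 ]
[ 0.4945 -0.2664  0.013 ] [ 0.4945 -0.2664] [ 0.5592 -0.2667] [ 0.5599 -0.2917] [ 0.494  -0.2915]
[ 329  171   91   69 2672] [373.3308 206.2283] ((369.800048828125, 206.60003662109375), (71.55416870117188, 84.9705810546875), 63.43495178222656) z.013 [ 0.6539 -0.42    0.013 ]
[ 0.5867 -0.4046  0.013 ] [ 0.5867 -0.4046] [ 0.6695 -0.3612] [ 0.7142 -0.4365] [ 0.6285 -0.4844]
[ 202  186   62   54 2823] [232.577  214.7481] ((232.5, 212.5), (53.0, 61.0), 90.0) z.013 [ 0.4909 -0.4297  0.013 ]
[ 0.4567 -0.3952  0.013 ] [ 0.4567 -0.3952] [ 0.5262 -0.3954] [ 0.5264 -0.46  ] [ 0.4541 -0.4598]
[305 222  30  18 291] [318.5601 233.1615] ((319.5, 230.5), (17.0, 29.0), 90.0) z.013 [ 0.592  -0.4529  0.013 ]
[ 0.5755 -0.4389  0.013 ] [ 0.5755 -0.4389] [ 0.6094 -0.4391] [ 0.6106 -0.4604] [ 0.5762 -0.4602]
```

B lies along world x, with its head end at x 0.494, its foot at 0.559 and y about −0.279. A stands only 18 mm from B's head, so I'll take A first, closing along world y with the tool yawed 90°.

Call:
send_rows(
  motion=[
    {"claw":0.15,"slide":[25,-15,0],"delta_rot":[0,0,-0.14]},
    {"claw":0.15,"slide":[50,-30,0],"delta_rot":[0,0,-0.28]},
    {"claw":0.15,"slide":[75,-45,0],"delta_rot":[0,0,-0.42]},
    {"claw":0.15,"slide":[88,-53,0],"delta_rot":[0,0,-0.56]},
    {"claw":0.15,"slide":[88,-53,0],"delta_rot":[0,0,-0.7]},
  ],
)

```text
time: 5.4
position: [0.4626, -0.2785, 0.2175]
tool_rot: [-1.306, -2.852, -0.003]
ft_force: [-0.9, 0.3, 0.2]
grip_width: 0.572
grip_force: 0.0
```

Call:
send_rows(
  motion=[
    {"claw":0.15,"slide":[0,0,0],"delta_rot":[0,0,-0.14]},
    {"claw":0.15,"slide":[0,0,0],"delta_rot":[0,0,-0.28]},
    {"claw":0.15,"slide":[0,0,0],"delta_rot":[0,0,-0.42]},
    {"claw":0.15,"slide":[0,0,0],"delta_rot":[0,0,-0.56]},
    {"claw":0.15,"slide":[0,0,0],"delta_rot":[0,0,-0.7]},
  ],
)

```text
time: 5.9
position: [0.4631, -0.2807, 0.2171]
tool_rot: [-0.253, -3.127, -0.004]
ft_force: [0.0, -0.0, 0.3]
grip_width: 0.578
grip_force: 0.0
```

Call:
send_rows(
  motion=[
    {"claw":0.15,"slide":[0,0,0],"delta_rot":[0,0,-0.1]},
    {"claw":0.15,"slide":[0,0,0],"delta_rot":[0,0,-0.171]},
    {"claw":0.15,"slide":[0,0,0],"delta_rot":[0,0,-0.171]},
    {"claw":0.15,"slide":[0,0,0],"delta_rot":[0,0,-0.171]},
  ],
)

```text
time: 6.3
position: [0.463, -0.2818, 0.2182]
tool_rot: [0.001, -3.139, -0.003]
ft_force: [-0.2, -0.2, -0.2]
grip_width: 0.576
grip_force: 0.0
```

Run:
```python
from h import *
np.set_printoptions(precision=4,suppress=True)
s=ctrl.get_state();print(s['position'],s['joint_positions'],s['time']);print(R.from_rotvec(s['tool_rot']).as_matrix())
print(atz(load('w1'),191.9,103.8,.065),atz(load('w3'),195.5,79.5,.065))
b=load('d0');k=.64
```

```text
[ 0.463  -0.2818  0.2182] [ 0.4891  0.0952  0.0096  1.7192 -0.0013  1.3302  2.0705] 6.3
[[-1.     -0.0008 -0.0025]
 [-0.0008  1.      0.0018]
 [ 0.0025  0.0018 -1.    ]]
[ 0.4628 -0.2834  0.065 ] [ 0.4632 -0.2835  0.065 ]
```

Call:
send_rows(
  motion=[
    {"claw":0.15,"slide":[0,0,40],"delta_rot":[0,0,0]},
    {"claw":0.15,"slide":[0,0,80],"delta_rot":[0,0,0]},
    {"claw":0.15,"slide":[0,-1,120],"delta_rot":[0,0,0]},
    {"claw":0.15,"slide":[0,-1,130],"delta_rot":[0,0,0]},
    {"claw":0.15,"slide":[0,-1,130],"delta_rot":[0,0,0]},
  ],
)

```text
time: 6.8
position: [0.4619, -0.2834, 0.0883]
tool_rot: [0.0, -3.138, -0.003]
ft_force: [0.8, 0.6, 0.3]
grip_width: 0.574
grip_force: 0.0
```

Call:
send_rows(
  motion=[
    {"claw":0.15,"slide":[0,0,15],"delta_rot":[0,0,0]},
    {"claw":0.15,"slide":[0,0,30],"delta_rot":[0,0,0]},
    {"claw":0.15,"slide":[0,0,48],"delta_rot":[0,0,0]},
    {"claw":0.15,"slide":[0,0,48],"delta_rot":[0,0,0]},
    {"claw":0.15,"slide":[0,0,48],"delta_rot":[0,0,0]},
  ],
)

```text
time: 7.3
position: [0.4643, -0.2851, 0.0439]
tool_rot: [-0.0, 3.139, -0.002]
ft_force: [-0.5, -0.1, -0.3]
grip_width: 0.576
grip_force: 0.0
```

Call:
send_rows(
  motion=[
    {"claw":-0.2,"slide":[0,0,0],"delta_rot":[0,0,0]},
    {"claw":-0.3,"slide":[0,0,0],"delta_rot":[0,0,0]},
    {"claw":-0.4,"slide":[0,0,0],"delta_rot":[0,0,0]},
    {"claw":-0.5,"slide":[0,0,0],"delta_rot":[0,0,0]},
    {"claw":-0.6,"slide":[0,0,0],"delta_rot":[0,0,0]},
  ],
  grip_force=10,
)

```text
time: 7.8
position: [0.4633, -0.2845, 0.0425]
tool_rot: [-0.0, 3.141, -0.0]
ft_force: [0.9, 0.6, 2.0]
grip_width: 0.295
grip_force: 10.0
```

The grip width of 25.7 mm matches the head. Lifting A and carrying it to above hole0.

Call:
send_rows(
  motion=[
    {"claw":-1,"slide":[0,0,0],"delta_rot":[0,0,0]},
    {"claw":-1,"slide":[0,0,-20],"delta_rot":[0,0,0]},
    {"claw":-1,"slide":[0,0,-50],"delta_rot":[0,0,0]},
    {"claw":-1,"slide":[0,0,-80],"delta_rot":[0,0,0]},
    {"claw":-1,"slide":[0,0,-80],"delta_rot":[0,0,0]},
  ],
  grip_force=25,
)

```text
time: 8.3
position: [0.4655, -0.2861, 0.1262]
tool_rot: [-0.0, 3.135, -0.006]
ft_force: [0.1, -0.1, -0.7]
grip_width: 0.289
grip_force: 25.0
```

Call:
send_rows(
  motion=[
    {"claw":-1,"slide":[-20,22,0],"delta_rot":[0,0,0]},
    {"claw":-1,"slide":[-45,48,0],"delta_rot":[0,0,0]},
    {"claw":-1,"slide":[-75,80,0],"delta_rot":[0,0,0]},
    {"claw":-1,"slide":[-105,114,0],"delta_rot":[0,0,0]},
    {"claw":-1,"slide":[-130,140,0],"delta_rot":[0,0,0]},
  ],
)

```text
time: 8.8
position: [0.5937, -0.1415, 0.1206]
tool_rot: [0.003, -3.14, -0.002]
ft_force: [0.5, -0.4, -1.4]
grip_width: 0.291
grip_force: 25.0
```

Call:
send_rows(
  motion=[
    {"claw":-1,"slide":[-30,32,0],"delta_rot":[0,0,0]},
    {"claw":-1,"slide":[-60,64,0],"delta_rot":[0,0,0]},
    {"claw":-1,"slide":[-80,87.5,0],"delta_rot":[0,0,0]},
    {"claw":-1,"slide":[-80,87.5,0],"delta_rot":[0,0,0]},
    {"claw":-1,"slide":[-80,87.5,0],"delta_rot":[0,0,0]},
  ],
)

```text
time: 9.3
position: [0.6722, -0.0561, 0.1201]
tool_rot: [0.003, -3.139, 0.0]
ft_force: [0.3, -0.0, -2.4]
grip_width: 0.288
grip_force: 25.0
```

Run:
```python
from h import *
np.set_printoptions(precision=4,suppress=True)
for i in range(4):
    b=shot('side','d4' if i==0 else 'dx'); s=ctrl.get_state();print(s['position'],s['grip_width'],s['ft_force'])
print(s['joint_positions'],s['time']);a=shot('scene','s4');w=shot('wrist','w4')
for im,n in((a,'s'),(b,'d')):
    f=proj(im,[.673,-.057,.09]).astype(int); c=im['color'][f[1]-28:f[1]+30,f[0]-16:f[0]+16].astype(int)
    m=(c.max(2)-c.min(2)<26)&(c.max(2)>60); print(n,f)
    for r,row in enumerate(m): print(f[1]-28+r,''.join('#' if x else '.' for x in row)) if r%2==0 else 0
```

```text
[ 0.6719 -0.0578  0.1204] 0.288341316654328 [-1.0732  1.1193 -0.8187]
[ 0.6718 -0.0587  0.1209] 0.292564615259148 [-0.9406 -0.9    -0.1873]
[ 0.672  -0.059   0.1213] 0.293949145619297 [-0.3222 -1.0347 -0.5381]
[ 0.6721 -0.059   0.1216] 0.28803704029999433 [ 0.5682 -1.0356 -1.7214]
[ 0.15    0.4331 -0.1352  1.4974  0.0614  1.216   1.5743] 9.5
s [277 214]
186 ................................
188 ................................
190 ................................
192 ................................
194 .....................#..........
196 ................................
198 ................................
200 ................................
202 ..##............................
204 .##.............................
206 ###.............................
208 #..................####.........
210 ...................####.........
212 ...............####.............
214 ............#######.............
216 ..........#########.............
218 ........#####...................
220 .....#######....................
222 ................................
224 ................................
226 
[... 713 characters left out ...]
6 ...........######...............
178 ............########............
180 ............#######.............
182 ............######..............
184 ............######..............
186 ............######..............
188 ............######..............
190 ................................
192 ................................
194 ................................
196 ................................
198 ................................
200 ................................
202 ................................
204 #...............................
206 #...............................
208 ................................
210 ................................
212 ................................
```

Call:
send_rows(
  motion=[
    {"claw":-1,"slide":[-1,1.5,10],"delta_rot":[0,0,0]},
    {"claw":-1,"slide":[-1.4,1.9,20],"delta_rot":[0,0,0]},
    {"claw":-1,"slide":[-1.4,1.9,28],"delta_rot":[0,0,0]},
    {"claw":-1,"slide":[-1.4,1.9,28],"delta_rot":[0,0,0]},
    {"claw":-1,"slide":[-1.4,1.9,28],"delta_rot":[0,0,0]},
  ],
)

```text
time: 10.1
position: [0.6741, -0.0551, 0.0935]
tool_rot: [0.0, -3.141, -0.0]
ft_force: [0.1, -0.6, -1.1]
grip_width: 0.289
grip_force: 25.0
```

Run:
```python
from h import *
np.set_printoptions(precision=4,suppress=True)
for i in range(5):
    b=shot('side','d5'); s=ctrl.get_state();print(s['position'],s['tool_rot'],s['ft_force'])
b0=load('d0')
f=proj(b,[.673,-.057,.055]).astype(int); print(f, 'hole mouth',proj(b,[.6731,-.0561,.045]),'foot',proj(b,s['position']-[0,0,.0425]))
df=np.abs(b['color'].astype(int)-b0['color']).sum(2)
for v in range(f[1]-16,f[1]+14): print(v,' '.join('%3d'%x for x in df[v,f[0]-14:f[0]+16]))
```

```text
[ 0.6745 -0.0551  0.0941] [-0.0005  3.1415 -0.0001] [ 0.0621 -0.2005 -1.2132]
[ 0.6747 -0.0551  0.0944] [-0.0004  3.1409 -0.0001] [ 0.5542  0.5391 -1.2655]
[ 0.6748 -0.0551  0.0946] [-0.0003  3.1406 -0.0002] [ 1.0414 -0.2452 -1.1535]
[ 0.6748 -0.0551  0.0947] [-0.0004  3.1405 -0.0002] [ 0.6591  0.0377 -1.7392]
[ 0.6747 -0.0551  0.0946] [-0.0003  3.1406 -0.0002] [ 0.5966 -0.234  -1.5037]
[296 195] hole mouth [295.8134 198.9585] foot [296.2427 196.3823]
179 138 133 133 103  84   9  20 114 187 271 119 108 111 114 125 235 305 313 305 324 304 313 303 175  32  14  11   8   4  22
180 123 110 100 121 126  89  29  19  10  77 165 123 113  96 125 281 327 326 344 316 332 329 351 152  42   7   4   6  12   3
181 126 134 142 143 105  98  69   6  12  78 163 121 108 106 112 279 296 305 306 289 294 299 322 159  43  14   7   9   3  11
182  33  45  86 104 110 122 131  52   9 107 140 122 114 106 106 254 312 300 315 296 314 337 317 178  30  11   2  13   6  14
183  18   7  25 115 120 106 136 121 105 126 145 107 113 104 104 247 335 304 287 324 364 311 150  76  19   8  18   7   7   3
184   9  48  75 134 124 
[... 2375 characters left out ...]
 121 136 118 122 122 136 164 101  23   6  12   7   5  20  16  17   8   3  12   8
204  25  19  15  23   2  13   9  24  99 129 118 123 141 146 116  11  10  13  30  12  16  15  13  21  11   4  11   7  17   4
205  13  18   5   8  17  21  11  21  26 123  98  30 100   5   3  17  10  12  18  10   8  18  10  15  19  14  17   5   6   3
206  15  32   8   5  11  11   5  19   2  27  13   7  15  12  12   9  22  27   6   6  11   5  21  16   5  20  11   8   5  11
207 143  64   9   9  11  12   8   4  10  11   6  17   9  12   2  13  13   7  23  14   2  16   6  14  14  10   4   4  19   4
208 199 160  26  29  22  26   4   2  24   6   6  11   9   9   5  15  14   9   3  12  11  14   8   5   5   9   7   6  10   4
```

Call:
send_rows(
  motion=[
    {"claw":-1,"slide":[1.3,-2,0],"delta_rot":[0,0,0]},
    {"claw":-1,"slide":[1.3,-2,0],"delta_rot":[0,0,0]},
    {"claw":-1,"slide":[1.3,-2,0],"delta_rot":[0,0,0]},
  ],
)

```text
time: 10.65
position: [0.6731, -0.0574, 0.0942]
tool_rot: [0.0, 3.141, -0.0]
ft_force: [-0.9, 1.1, -1.9]
grip_width: 0.293
grip_force: 25.0
```

Call:
send_rows(
  motion=[
    {"claw":-1,"slide":[0,0,2],"delta_rot":[0,0,0]},
    {"claw":-1,"slide":[0,0,4],"delta_rot":[0,0,0]},
    {"claw":-1,"slide":[0,0,6],"delta_rot":[0,0,0]},
    {"claw":-1,"slide":[0,0,8],"delta_rot":[0,0,0]},
    {"claw":-1,"slide":[0,0,8],"delta_rot":[0,0,0]},
  ],
)

```text
time: 11.15
position: [0.673, -0.057, 0.0857]
tool_rot: [0.0, -3.141, -0.0]
ft_force: [1.1, -0.3, -1.0]
grip_width: 0.29
grip_force: 25.0
```

Call:
send_rows(
  motion=[
    {"claw":-1,"slide":[0,0,0],"delta_rot":[0,0,0]},
    {"claw":-1,"slide":[0,0,0],"delta_rot":[0,0,0]},
  ],
)

```text
time: 11.35
position: [0.6731, -0.0571, 0.0861]
tool_rot: [-0.0, 3.142, -0.0]
ft_force: [1.0, 0.1, -1.4]
grip_width: 0.29
grip_force: 25.0
```

Position is as intended; now I'll descend slowly and watch the force.

Call:
send_rows(
  motion=[
    {"claw":-1,"slide":[0,0,1],"delta_rot":[0,0,0]},
    {"claw":-1,"slide":[0,0,2.5],"delta_rot":[0,0,0]},
    {"claw":-1,"slide":[0,0,4],"delta_rot":[0,0,0]},
    {"claw":-1,"slide":[0,0,5],"delta_rot":[0,0,0]},
    {"claw":-1,"slide":[0,0,5],"delta_rot":[0,0,0]},
  ],
)

```text
time: 11.85
position: [0.6731, -0.057, 0.0809]
tool_rot: [-0.0, 3.142, 0.0]
ft_force: [1.1, 0.3, -1.7]
grip_width: 0.293
grip_force: 25.0
```

Call:
send_rows(
  motion=[
    {"claw":-1,"slide":[0,0,1],"delta_rot":[0,0,0]},
    {"claw":-1,"slide":[0,0,2],"delta_rot":[0,0,0]},
    {"claw":-1,"slide":[0,0,3],"delta_rot":[0,0,0]},
    {"claw":-1,"slide":[0,0,4],"delta_rot":[0,0,0]},
    {"claw":-1,"slide":[0,0,4],"delta_rot":[0,0,0]},
  ],
)

```text
time: 12.35
position: [0.6731, -0.057, 0.0769]
tool_rot: [-0.0, 3.142, 0.0]
ft_force: [0.4, -0.0, -1.9]
grip_width: 0.289
grip_force: 25.0
```

The foot is already about 10 mm into the hole with no contact force. Continuing.

Call:
send_rows(
  motion=[
    {"claw":-1,"slide":[0,0,4],"delta_rot":[0,0,0]},
    {"claw":-1,"slide":[0,0,8],"delta_rot":[0,0,0]},
    {"claw":-1,"slide":[0,0,12],"delta_rot":[0,0,0]},
    {"claw":-1,"slide":[0,0,16],"delta_rot":[0,0,0]},
    {"claw":-1,"slide":[0,0,20],"delta_rot":[0,0,0]},
  ],
)

```text
time: 12.85
position: [0.6733, -0.0569, 0.0568]
tool_rot: [-0.001, 3.141, 0.0]
ft_force: [1.7, 0.7, -1.6]
grip_width: 0.291
grip_force: 25.0
```

Call:
send_rows(
  motion=[
    {"claw":-1,"slide":[0,0,2],"delta_rot":[0,0,0]},
    {"claw":-1,"slide":[0,0,3.5],"delta_rot":[0,0,0]},
    {"claw":-1,"slide":[0,0,5],"delta_rot":[0,0,0]},
    {"claw":-1,"slide":[0,0,5],"delta_rot":[0,0,0]},
    {"claw":-1,"slide":[0,0,5],"delta_rot":[0,0,0]},
  ],
)

```text
time: 13.35
position: [0.6734, -0.0569, 0.0526]
tool_rot: [-0.001, 3.141, 0.0]
ft_force: [2.1, 1.7, 2.2]
grip_width: 0.288
grip_force: 25.0
```

Contact at Z 0.0526, the seated height I predicted. Releasing gently and rising.

Call:
send_rows(
  motion=[
    {"claw":-1,"slide":[0,0,1],"delta_rot":[0,0,0]},
    {"claw":-0.3,"slide":[0,0,1],"delta_rot":[0,0,0]},
    {"claw":-0.1,"slide":[0,0,1],"delta_rot":[0,0,0]},
    {"claw":0.0,"slide":[0,0,1],"delta_rot":[0,0,0]},
    {"claw":0.0,"slide":[0,0,1],"delta_rot":[0,0,0]},
  ],
)

```text
time: 13.85
position: [0.6725, -0.0574, 0.0505]
tool_rot: [-0.0, -3.14, 0.0]
ft_force: [-0.8, 0.2, -1.1]
grip_width: 0.48
grip_force: 0.0
```

Call:
send_rows(
  motion=[
    {"claw":0,"slide":[0,0,0],"delta_rot":[0,0,0]},
    {"claw":0,"slide":[0,0,-15],"delta_rot":[0,0,0]},
    {"claw":0,"slide":[0,0,-50],"delta_rot":[0,0,0]},
    {"claw":0,"slide":[0,0,-100],"delta_rot":[0,0,0]},
    {"claw":0,"slide":[0,0,-150],"delta_rot":[0,0,0]},
  ],
)

```text
time: 14.35
position: [0.6726, -0.0571, 0.2034]
tool_rot: [0.0, -3.141, 0.0]
ft_force: [2.2, 0.6, 1.1]
grip_width: 0.501
grip_force: 0.0
```

Dog A is placed. Next I'll estimate the arm's planar geometry, to choose feasible tilts for standing B up.

Run:
```python
from h import *
from scipy.optimize import fsolve
a,b=load('s0'),load('d0')
for z in np.arange(.4,.8,.05): print(round(z,2),proj(a,[.65,0,z])/.64)
L1,L2=.468,.5126
for Lt in(.35,.40,.45):
  h=Lt-.124
  for r,z in((.60,.03),(.6,.06),(.6,.14)):
    o=[]
    for deg in range(-60,61,10): # + = tip points inward
        f=np.radians(deg); wr=r+Lt*np.sin(f); wz=z+Lt*np.cos(f)-h
        D=(wr*wr+wz*wz-L1**2-L2**2)/(2*L1*L2)
        if abs(D)>1: o.append((deg,'x'));continue
        j4=np.arccos(D); j2=np.arctan2(wr,wz)-np.arctan2(L2*np.sin(j4),L1+L2*np.cos(j4)); j6=np.pi+f-j2-j4
        ok=-.3<j2<2.09 and .06<j4<2.45 and .09<j6<2.05
        o.append((deg,round(j2,2),round(j4,2),round(j6,2)) if ok else (deg,'-'))
    print(Lt,r,z,[x for x in o if len(x)>2])
```

```text
0.4 [444.35979681 176.90674232]
0.45 [446.14174201 149.36850781]
0.5 [448.0418902  120.00356069]
0.55 [450.0724061   88.62390692]
0.6 [452.24718298  55.01483985]
0.65 [454.58216091  18.93002083]
0.7 [457.09571819 -19.91456875]
0.75 [459.80915602 -61.84811843]
0.35 0.6 0.03 [(-30, np.float64(0.12), np.float64(2.22), np.float64(0.28)), (-20, np.float64(0.18), np.float64(2.08), np.float64(0.53)), (-10, np.float64(0.27), np.float64(1.93), np.float64(0.77)), (0, np.float64(0.38), np.float64(1.78), np.float64(0.99)), (10, np.float64(0.49), np.float64(1.62), np.float64(1.2)), (20, np.float64(0.62), np.float64(1.46), np.float64(1.41)), (30, np.float64(0.75), np.float64(1.3), np.float64(1.62)), (40, np.float64(0.89), np.float64(1.13), np.float64(1.82)), (50, np.float64(1.03), np.float64(0.97), np.float64(2.02))]
0.35 0.6 0.06 [(-30, np.float64(0.07), np.float64(2.2), np.float64(0.35)), (-20, np.float64(0.14), np.float64(2.06), np.float64(0.6)), (-10, np.float64(0.23), np.float64(1.91), np.float64(0.83)), (0, np.float64(0.34), np.float64(1.76), np.float64(1.05)), (10, np.float64(0.46), np.floa
[... 3098 characters left out ...]
), np.float64(1.27)), (20, np.float64(0.66), np.float64(1.34), np.float64(1.49)), (30, np.float64(0.84), np.float64(1.11), np.float64(1.72)), (40, np.float64(1.03), np.float64(0.85), np.float64(1.95))]
0.45 0.6 0.14 [(-40, np.float64(-0.23), np.float64(2.42), np.float64(0.26)), (-30, np.float64(-0.14), np.float64(2.25), np.float64(0.52)), (-20, np.float64(-0.02), np.float64(2.06), np.float64(0.75)), (-10, np.float64(0.11), np.float64(1.87), np.float64(0.98)), (0, np.float64(0.27), np.float64(1.68), np.float64(1.2)), (10, np.float64(0.43), np.float64(1.48), np.float64(1.41)), (20, np.float64(0.6), np.float64(1.27), np.float64(1.62)), (30, np.float64(0.78), np.float64(1.05), np.float64(1.84))]
```

The wrist sits about 0.375 m above the tip, so a radial tilt of about ±30° is feasible and a larger sideways tilt is too. Plan for B:
1. Grip the head with the tool tilted −25°.
2. Lift, right the tool and yaw it 90°.
3. Tilt +65° sideways so B is upright.
4. Stand it on free bench at about (0.50,−0.19) and regrasp it from above.

Call:
send_rows(
  motion=[
    {"claw":0.1,"slide":[25,-35,0],"delta_rot":[0,0,0]},
    {"claw":0.1,"slide":[51,-71,0],"delta_rot":[0,0,0]},
    {"claw":0.1,"slide":[77,-107,0],"delta_rot":[0,0,0]},
    {"claw":0.1,"slide":[103,-143,0],"delta_rot":[0,0,0]},
    {"claw":0.1,"slide":[129,-179,0],"delta_rot":[0,0,0]},
  ],
)

```text
time: 14.85
position: [0.5431, -0.2375, 0.2027]
tool_rot: [-0.001, 3.14, -0.001]
ft_force: [-0.3, -1.0, -0.2]
grip_width: 0.55
grip_force: 0.0
```

Call:
send_rows(
  motion=[
    {"claw":0.1,"slide":[20,-30,0],"delta_rot":[0,-0.14,0]},
    {"claw":0.1,"slide":[32,-44,20],"delta_rot":[0,-0.28,0]},
    {"claw":0.1,"slide":[32,-44,60],"delta_rot":[0,-0.42,0]},
    {"claw":0.1,"slide":[32,-44,100],"delta_rot":[0,-0.436,0]},
    {"claw":0.1,"slide":[32,-44,130],"delta_rot":[0,-0.436,0]},
  ],
)

```text
time: 15.35
position: [0.5091, -0.2801, 0.0695]
tool_rot: [0.004, 2.706, 0.001]
ft_force: [-0.2, 0.4, 0.4]
grip_width: 0.55
grip_force: 0.0
```

Call:
send_rows(
  motion=[
    {"claw":0.1,"slide":[0,0,0],"delta_rot":[0,0,0]},
    {"claw":0.1,"slide":[0,0,0],"delta_rot":[0,0,0]},
    {"claw":0.1,"slide":[0,0,0],"delta_rot":[0,0,0]},
  ],
)

```text
time: 15.65
position: [0.5144, -0.2812, 0.0742]
tool_rot: [-0.002, 2.702, -0.003]
ft_force: [-0.4, -1.0, -0.0]
grip_width: 0.557
grip_force: 0.0
```

Run:
```python
from h import *
np.set_printoptions(precision=4,suppress=True)
s=ctrl.get_state();M=R.from_rotvec(s['tool_rot']).as_matrix();print(s['position'],s['joint_positions'],s['time'],s['ft_force']);print(M)
print('to target',1000*M.T@(np.array([.5115,-.280,.0085])-s['position']))
# verify B not moved, A seated: side view head-top row
b=shot('side','d6'); 
im=b['color'].astype(int); m=((im.max(2)-im.min(2)<26)&(im.max(2)>60)).astype(np.uint8)
n,l,st,ce=cv2.connectedComponentsWithStats(m)
for i in range(1,n):
    if 40<st[i,4]<900 and st[i,1]>150: print(st[i],ce[i])
print('A seated top px',proj(b,[.6734,-.057,.075]),'block',proj(b,[.6734,-.057,.045]),'B head/foot',proj(b,[.509,-.279,.013]),proj(b,[.559,-.279,.013]))
```

```text
[ 0.5144 -0.2812  0.0742] [ 0.5809  0.0815  0.0294  2.1229 -0.4388  0.6137  2.502 ] 15.65 [-0.3576 -0.9619 -0.0493]
[[-0.9047 -0.0009  0.426 ]
 [-0.0019  1.     -0.002 ]
 [-0.426  -0.0026 -0.9047]]
to target [30.5925  1.3406 58.2535]
[163 154  11  26 181] [167.6188 168.9227]
[259 185  30  28 163] [277.908 202.589]
[291 187   9  13  92] [295.3696 192.9457]
[201 192  53  30 725] [226.1903 206.7545]
[ 37 225  14  39 104] [ 43.5    243.7981]
[289 224  39  38 714] [307.584  242.0504]
[268 231  16  14  47] [275.1489 238.    ]
[287 267  29  18 273] [300.011  275.4212]
[ 11 270  32  13  45] [ 25.2889 278.4444]
[ 64 289  11   8  74] [ 68.9054 292.3514]
A seated top px [296.8184 189.5398] block [296.1044 199.0809] B head/foot [296.1216 277.568 ] [313.8158 269.7872]
```

A reads as seated, with its head top at about row 187 against 186.5 predicted, and B has not moved. Descending onto B.

Call:
send_rows(
  motion=[
    {"claw":0.1,"slide":[10,0,20],"delta_rot":[0,0,0]},
    {"claw":0.1,"slide":[20,1,38],"delta_rot":[0,0,0]},
    {"claw":0.1,"slide":[26,1,50],"delta_rot":[0,0,0]},
    {"claw":0.1,"slide":[30,1,57],"delta_rot":[0,0,0]},
    {"claw":0.1,"slide":[30,1,57],"delta_rot":[0,0,0]},
  ],
)

```text
time: 16.2
position: [0.5094, -0.2791, 0.0069]
tool_rot: [-0.001, 2.705, 0.0]
ft_force: [-0.5, 0.3, 0.5]
grip_width: 0.544
grip_force: 0.0
```

Call:
send_rows(
  motion=[
    {"claw":0.1,"slide":[0,0,0],"delta_rot":[0,0,0]},
    {"claw":0.1,"slide":[0,0,0],"delta_rot":[0,0,0]},
    {"claw":0.1,"slide":[0,0,0],"delta_rot":[0,0,0]},
  ],
)

```text
time: 16.5
position: [0.5097, -0.2796, 0.0078]
tool_rot: [-0.001, 2.704, -0.001]
ft_force: [-0.9, 0.3, -0.2]
grip_width: 0.55
grip_force: 0.0
```

Call:
send_rows(
  motion=[
    {"claw":-0.1,"slide":[0,0,0],"delta_rot":[0,0,0]},
    {"claw":-0.3,"slide":[0,0,0],"delta_rot":[0,0,0]},
    {"claw":-0.5,"slide":[0,0,0],"delta_rot":[0,0,0]},
    {"claw":-0.8,"slide":[0,0,0],"delta_rot":[0,0,0]},
    {"claw":-1,"slide":[0,0,0],"delta_rot":[0,0,0]},
  ],
  grip_force=15,
)

```text
time: 17.0
position: [0.509, -0.2792, 0.0068]
tool_rot: [-0.0, 2.705, -0.0]
ft_force: [-1.3, 0.4, 0.8]
grip_width: 0.296
grip_force: 14.8
```

Call:
send_rows(
  motion=[
    {"claw":-1,"slide":[0,0,0],"delta_rot":[0,0,0]},
    {"claw":-1,"slide":[0,0,0],"delta_rot":[0,0,0]},
  ],
  grip_force=30,
)

```text
time: 17.2
position: [0.509, -0.2792, 0.0068]
tool_rot: [-0.0, 2.706, -0.0]
ft_force: [0.1, -0.1, -0.1]
grip_width: 0.289
grip_force: 29.8
```

B is gripped by the head, at 25 mm opening. Lifting, then righting the tool.

Call:
send_rows(
  motion=[
    {"claw":-1,"slide":[-10,0,-21],"delta_rot":[0,0,0]},
    {"claw":-1,"slide":[-25,0,-53],"delta_rot":[0,0,0]},
    {"claw":-1,"slide":[-40,0,-85],"delta_rot":[0,0.12,0]},
    {"claw":-1,"slide":[-55,0,-117],"delta_rot":[0,0.24,0]},
    {"claw":-1,"slide":[-60,0,-127],"delta_rot":[0,0.36,0]},
  ],
)

```text
time: 17.7
position: [0.5118, -0.2811, 0.1533]
tool_rot: [0.002, 3.062, -0.009]
ft_force: [1.8, -0.0, -1.4]
grip_width: 0.286
grip_force: 29.7
```

Call:
send_rows(
  motion=[
    {"claw":-1,"slide":[0,0,0],"delta_rot":[0,0.076,0]},
    {"claw":-1,"slide":[0,0,0],"delta_rot":[0,0.076,0]},
    {"claw":-1,"slide":[0,0,0],"delta_rot":[0,0.076,0]},
  ],
)

```text
time: 18.0
position: [0.5092, -0.2787, 0.1459]
tool_rot: [0.001, -3.141, -0.002]
ft_force: [-0.6, 0.7, -1.3]
grip_width: 0.289
grip_force: 29.7
```

Call:
send_rows(
  motion=[
    {"claw":-1,"slide":[0,15,-10],"delta_rot":[0,0,0.13]},
    {"claw":-1,"slide":[0,30,-20],"delta_rot":[0,0,0.27]},
    {"claw":-1,"slide":[0,50,-30],"delta_rot":[0,0,0.41]},
    {"claw":-1,"slide":[0,70,-40],"delta_rot":[0,0,0.55]},
    {"claw":-1,"slide":[0,90,-50],"delta_rot":[0,0,0.69]},
  ],
)

```text
time: 18.5
position: [0.5078, -0.1891, 0.1967]
tool_rot: [-1.074, -2.952, -0.001]
ft_force: [-0.2, 1.0, -2.2]
grip_width: 0.29
grip_force: 29.7
```

Call:
send_rows(
  motion=[
    {"claw":-1,"slide":[0,0,0],"delta_rot":[0,0,0.14]},
    {"claw":-1,"slide":[0,0,0],"delta_rot":[0,0,0.28]},
    {"claw":-1,"slide":[0,0,0],"delta_rot":[0,0,0.42]},
    {"claw":-1,"slide":[0,0,0],"delta_rot":[0,0,0.56]},
    {"claw":-1,"slide":[0,0,0],"delta_rot":[0,0,0.7]},
  ],
)

```text
time: 19.0
position: [0.5078, -0.1898, 0.1963]
tool_rot: [-2.021, -2.405, -0.001]
ft_force: [0.3, 0.5, -0.8]
grip_width: 0.292
grip_force: 29.7
```

Run:
```python
from h import *
np.set_printoptions(precision=4,suppress=True)
s=ctrl.get_state();M=R.from_rotvec(s['tool_rot']).as_matrix();print(s['position'],s['joint_positions'],s['time'],s['grip_width']);print(M)
```

```text
[ 0.5078 -0.1898  0.1963] [ 0.2631  0.1049  0.0493  1.7531 -0.006   1.2842  0.487 ] 19.0 0.29196328014738093
[[-0.1722  0.9851 -0.0003]
 [ 0.9851  0.1722  0.0008]
 [ 0.0008 -0.0002 -1.    ]]
```

Call:
send_rows(
  motion=[
    {"claw":-1,"slide":[0,0,0],"delta_rot":[0,0,0.12]},
    {"claw":-1,"slide":[0,0,0],"delta_rot":[0,0,0.24]},
    {"claw":-1,"slide":[0,0,0],"delta_rot":[0,0,0.35]},
    {"claw":-1,"slide":[0,0,0],"delta_rot":[0,0,0.35]},
  ],
)

```text
time: 19.4
position: [0.508, -0.1898, 0.1964]
tool_rot: [-2.403, -2.023, -0.0]
ft_force: [-0.9, 0.8, -1.1]
grip_width: 0.287
grip_force: 29.7
```

Call:
send_rows(
  motion=[
    {"claw":-1,"slide":[0,0,0],"delta_rot":[0,0.12,0]},
    {"claw":-1,"slide":[0,0,0],"delta_rot":[0,0.24,0]},
    {"claw":-1,"slide":[0,0,0],"delta_rot":[0,0.36,0]},
    {"claw":-1,"slide":[0,0,0],"delta_rot":[0,0.48,0]},
    {"claw":-1,"slide":[0,0,0],"delta_rot":[0,0.6,0]},
  ],
)

```text
time: 19.9
position: [0.5092, -0.1902, 0.1978]
tool_rot: [-2.049, -1.732, -0.642]
ft_force: [0.2, 0.5, -1.4]
grip_width: 0.288
grip_force: 29.7
```

Call:
send_rows(
  motion=[
    {"claw":-1,"slide":[0,0,0],"delta_rot":[0,0.12,0]},
    {"claw":-1,"slide":[0,0,0],"delta_rot":[0,0.24,0]},
    {"claw":-1,"slide":[0,0,0],"delta_rot":[0,0.36,0]},
    {"claw":-1,"slide":[0,0,0],"delta_rot":[0,0.48,0]},
    {"claw":-1,"slide":[0,0,0],"delta_rot":[0,0.535,0]},
  ],
)

```text
time: 20.4
position: [0.5081, -0.191, 0.1945]
tool_rot: [-1.673, -1.405, -1.07]
ft_force: [-0.7, 1.3, -1.7]
grip_width: 0.29
grip_force: 29.8
```

Call:
send_rows(
  motion=[
    {"claw":-1,"slide":[0,0,0],"delta_rot":[0,0,0]},
    {"claw":-1,"slide":[0,0,0],"delta_rot":[0,0,0]},
    {"claw":-1,"slide":[0,0,0],"delta_rot":[0,0,0]},
  ],
)

```text
time: 20.7
position: [0.51, -0.1889, 0.1983]
tool_rot: [-1.672, -1.415, -1.067]
ft_force: [-0.3, -0.0, -0.2]
grip_width: 0.291
grip_force: 29.8
```

Run:
```python
from h import *
np.set_printoptions(precision=4,suppress=True)
s=ctrl.get_state();M=R.from_rotvec(s['tool_rot']).as_matrix();print(s['position'],s['joint_positions'],s['time'],s['grip_width']);print(M)
print('up in tool',M.T@[0,0,1])
a=shot('scene','s7');b=shot('side','d7')
for n,im in(('s',a),('d',b)):
    f=proj(im,s['position']-[0,0,.02]).astype(int); c=im['color'][f[1]-22:f[1]+30,f[0]-20:f[0]+20].astype(int)
    m=(c.max(2)-c.min(2)<26)&(c.max(2)>60); print(n,f,proj(im,s['position']-[0,0,.05]))
    for r,row in enumerate(m): print(f[1]-22+r,''.join('#' if x else '.' for x in row)) if r%2==0 else 0
```

```text
[ 0.51   -0.1889  0.1983] [ 0.7273  0.5945  0.122   1.561  -0.8779  1.8317  0.8529] 20.7 0.29083131522264993
[[ 0.0683  0.9859  0.1529]
 [ 0.4184 -0.1674  0.8927]
 [ 0.9057  0.003  -0.4239]]
up in tool [ 0.9057  0.003  -0.4239]
s [208 199] [209.3917 207.1651]
177 ........................................
179 ........................................
181 ........................................
183 ........................................
185 ####....................................
187 ........................................
189 ................#####...................
191 ...............########.................
193 .............######.....................
195 ........................................
197 ........................................
199 ........................................
201 ........................................
203 ........................................
205 ........................................
207 ........................................
209 ........................................
211 ........................................
213 ..........................
[... 831 characters left out ...]
#####....................
195 #####################...................
197 ####################....................
199 ################.###....................
201 ####################....................
203 ####################....................
205 #####################...................
207 #.#############.#####...................
209 .####################...................
211 .####.##########..#..#..#...............
213 .##.###########.........................
215 .#..####.######.........................
217 ..#.#.#.#....#..........................
219 ........................................
221 ........................................
223 ........................................
```

The joints are fine, and "up" in the tool frame matches the dog's head direction recorded at the grasp, so B is upright. Lowering it to the bench.

Call:
send_rows(
  motion=[
    {"claw":-1,"slide":[-32,0,15],"delta_rot":[0,0,0]},
    {"claw":-1,"slide":[-64,0,30],"delta_rot":[0,0,0]},
    {"claw":-1,"slide":[-95,0,44.5],"delta_rot":[0,0,0]},
    {"claw":-1,"slide":[-118,0,55],"delta_rot":[0,0,0]},
    {"claw":-1,"slide":[-124,0,58],"delta_rot":[0,0,0]},
  ],
)

```text
time: 21.3
position: [0.5091, -0.1878, 0.0584]
tool_rot: [-1.671, -1.409, -1.063]
ft_force: [-0.3, -0.3, -0.7]
grip_width: 0.29
grip_force: 29.8
```

Call:
send_rows(
  motion=[
    {"claw":-1,"slide":[0,0,0],"delta_rot":[0,0,0]},
    {"claw":-1,"slide":[0,0,0],"delta_rot":[0,0,0]},
    {"claw":-1,"slide":[0,0,0],"delta_rot":[0,0,0]},
  ],
)

```text
time: 21.6
position: [0.5106, -0.1895, 0.0621]
tool_rot: [-1.672, -1.414, -1.067]
ft_force: [0.6, -0.9, -0.2]
grip_width: 0.288
grip_force: 29.8
```

Call:
send_rows(
  motion=[
    {"claw":-1,"slide":[-1.8,0,0.8],"delta_rot":[0,0,0]},
    {"claw":-1,"slide":[-3.6,0,1.7],"delta_rot":[0,0,0]},
    {"claw":-1,"slide":[-5.4,0,2.5],"delta_rot":[0,0,0]},
    {"claw":-1,"slide":[-5.4,0,2.5],"delta_rot":[0,0,0]},
    {"claw":-1,"slide":[-5.4,0,2.5],"delta_rot":[0,0,0]},
  ],
)

```text
time: 22.1
position: [0.5097, -0.1889, 0.0543]
tool_rot: [-1.672, -1.411, -1.066]
ft_force: [0.3, -0.3, -0.9]
grip_width: 0.287
grip_force: 29.8
```

Call:
send_rows(
  motion=[
    {"claw":-1,"slide":[-0.9,0,0.4],"delta_rot":[0,0,0]},
    {"claw":-1,"slide":[-1.8,0,0.8],"delta_rot":[0,0,0]},
    {"claw":-1,"slide":[-2.7,0,1.3],"delta_rot":[0,0,0]},
    {"claw":-1,"slide":[-2.7,0,1.3],"delta_rot":[0,0,0]},
  ],
)

```text
time: 22.5
position: [0.5097, -0.1888, 0.0511]
tool_rot: [-1.672, -1.411, -1.066]
ft_force: [-0.6, -0.8, -0.6]
grip_width: 0.291
grip_force: 29.8
```

Call:
send_rows(
  motion=[
    {"claw":-1,"slide":[-0.9,0,0.4],"delta_rot":[0,0,0]},
    {"claw":-1,"slide":[-1.3,0,0.6],"delta_rot":[0,0,0]},
    {"claw":-1,"slide":[-1.3,0,0.6],"delta_rot":[0,0,0]},
  ],
)

```text
time: 22.8
position: [0.5098, -0.1888, 0.0501]
tool_rot: [-1.672, -1.411, -1.066]
ft_force: [-0.2, -0.1, 1.9]
grip_width: 0.288
grip_force: 29.8
```

Contact at Z 0.050 as predicted. Releasing slowly and retreating along the tool axis.

Call:
send_rows(
  motion=[
    {"claw":-1,"slide":[-0.6,0,0.3],"delta_rot":[0,0,0]},
    {"claw":-0.38,"slide":[-0.6,0,0.3],"delta_rot":[0,0,0]},
    {"claw":-0.3,"slide":[-0.6,0,0.3],"delta_rot":[0,0,0]},
    {"claw":-0.2,"slide":[-0.6,0,0.3],"delta_rot":[0,0,0]},
    {"claw":0.1,"slide":[-0.6,0,0.3],"delta_rot":[0,0,0]},
  ],
  grip_force=10,
)

```text
time: 23.3
position: [0.5098, -0.1889, 0.0491]
tool_rot: [-1.672, -1.411, -1.066]
ft_force: [-0.6, -0.3, 0.7]
grip_width: 0.424
grip_force: 0.0
```

Call:
send_rows(
  motion=[
    {"claw":0.1,"slide":[0,0,0],"delta_rot":[0,0,0]},
    {"claw":0.1,"slide":[0,0,-12],"delta_rot":[0,0,0]},
    {"claw":0.1,"slide":[0,0,-35],"delta_rot":[0,0,0]},
    {"claw":0.1,"slide":[0,0,-70],"delta_rot":[0,0,0]},
    {"claw":0.1,"slide":[30,0,-90],"delta_rot":[0,0,0]},
  ],
)

```text
time: 23.8
position: [0.4958, -0.2605, 0.1119]
tool_rot: [-1.678, -1.404, -1.062]
ft_force: [0.1, -1.0, 0.1]
grip_width: 0.549
grip_force: 0.0
```

Run:
```python
from h import *
np.set_printoptions(precision=4,suppress=True)
s=ctrl.get_state();print(s['position'],s['time'],s['grip_width'])
a=shot('scene','s8');b=shot('side','d8')
for n,im in(('s',a),('d',b)):
    f=proj(im,[.51,-.185,.03]).astype(int); c=im['color'][f[1]-26:f[1]+26,f[0]-20:f[0]+20].astype(int)
    m=(c.max(2)-c.min(2)<26)&(c.max(2)>60); print(n,f)
    for z in(0,.035,.065): print(proj(im,[.51,-.185,z]))
    for r,row in enumerate(m): print(f[1]-26+r,''.join('#' if x else '.' for x in row)) if r%2==0 else 0
```

```text
[ 0.4958 -0.2605  0.1119] 23.8 0.5493307887640823
s [212 235]
[213.1834 242.4306]
[212.5054 234.4529]
[211.9033 227.3695]
209 ........................................
211 ........................................
213 ........................................
215 ........................................
217 ........................................
219 ........................................
221 ........................................
223 ........................................
225 ........................................
227 ........................................
229 ...............######...................
231 ...............#######..................
233 ...............#######..................
235 ...............#######..................
237 ................######..................
239 .................#####..................
241 .................######.................
243 .................#####..................
245 ........................................
247 ........................................
249 ........................................
251 .............................
[... 733 characters left out ...]
########.###############.
244 ..............#########################.
246 ...............#####.##################.
248 ..............#.#######################.
250 ...............#.###.##################.
252 .................#####..###############.
254 ..................######.##############.
256 ................#.####.#..#.###########.
258 ................###.##.###..###########.
260 .................####.##.#.#..#.########
262 ...................##.##...#...#.######.
264 .................#.#.#...####......#####
266 ....................###.#..........#####
268 ....................###.#####...#.......
270 .....................#..###.#...........
272 .....................######..#..........
```

B is standing upright; the scene mask shows a vertical head above the shank with the foot at row 243. Raising, righting the tool and measuring B with the wrist camera.

Call:
send_rows(
  motion=[
    {"claw":0.1,"slide":[30,0,-14],"delta_rot":[0,-0.1,0]},
    {"claw":0.1,"slide":[65,0,-30],"delta_rot":[0,-0.24,0]},
    {"claw":0.1,"slide":[95,0,-45],"delta_rot":[0,-0.38,0]},
    {"claw":0.1,"slide":[95,0,-45],"delta_rot":[0,-0.52,0]},
    {"claw":0.1,"slide":[95,0,-45],"delta_rot":[0,-0.66,0]},
  ],
)

```text
time: 24.4
position: [0.4985, -0.2594, 0.2224]
tool_rot: [-2.14, -1.805, -0.514]
ft_force: [0.8, 0.1, 0.6]
grip_width: 0.548
grip_force: 0.0
```

Call:
send_rows(
  motion=[
    {"claw":0.1,"slide":[0,0,0],"delta_rot":[0,-0.14,0]},
    {"claw":0.1,"slide":[0,0,0],"delta_rot":[0,-0.28,0]},
    {"claw":0.1,"slide":[0,0,0],"delta_rot":[0,-0.42,0]},
    {"claw":0.1,"slide":[0,0,0],"delta_rot":[0,-0.475,0]},
    {"claw":0.1,"slide":[0,0,0],"delta_rot":[0,-0.475,0]},
  ],
)

```text
time: 24.9
position: [0.4992, -0.2542, 0.2204]
tool_rot: [2.395, 2.033, 0.002]
ft_force: [0.2, 0.0, 1.5]
grip_width: 0.546
grip_force: 0.0
```

Call:
send_rows(
  motion=[
    {"claw":0.1,"slide":[0,0,0],"delta_rot":[0,0,0]},
    {"claw":0.1,"slide":[0,0,0],"delta_rot":[0,0,0]},
    {"claw":0.1,"slide":[0,0,0],"delta_rot":[0,0,0]},
  ],
)

```text
time: 25.2
position: [0.4973, -0.2593, 0.2192]
tool_rot: [-2.404, -2.022, 0.0]
ft_force: [0.5, -0.5, -0.0]
grip_width: 0.548
grip_force: 0.0
```

Run:
```python
from h import *
np.set_printoptions(precision=4,suppress=True)
c=shot('wrist','w9');s=ctrl.get_state();M=R.from_rotvec(s['tool_rot']).as_matrix();print(s['position'],s['time'],s['joint_positions']);print(M)
im=c['color'].astype(int); f=proj(c,[.51,-.187,.065]); print(f)
m=((im.max(2)-im.min(2)<26)&(im.max(2)>60)).astype(np.uint8); m[230:]=0
n,l,st,ce=cv2.connectedComponentsWithStats(m)
for i in range(1,n):
    if st[i,4]>150: p=atz(c,*ce[i],.065);print(st[i],ce[i],p)
f=f.astype(int)
for v in range(f[1]-24,f[1]+26,2): print(v,''.join('#' if x else '.' for x in m[v,f[0]-30:f[0]+30]))
```

```text
[ 0.4974 -0.259   0.2192] 25.25 [ 0.2602  0.1295  0.1895  1.6823 -0.0251  1.333   0.2822]
[[ 0.1711  0.9853 -0.0007]
 [ 0.9853 -0.1711  0.0004]
 [ 0.0003 -0.0007 -1.    ]]
[253.4448  97.8701]
[241  93  26  28 572] [253.4178 106.6801] [ 0.5086 -0.1947  0.065 ]
73 ............................................................
75 ............................................................
77 ............................................................
79 ............................................................
81 ............................................................
83 ............................................................
85 ............................................................
87 ............................................................
89 ............................................................
91 ............................................................
93 ..............................####..........................
95 ........................###############.....................
97 .....................###################....................
99 ....................######################..................
101 ...................########################.................
103 ..................#########################.................
105 ..................##########################................
107 ..................##########################................
109 ..................##########################................
111 ...................########################.................
113 ....................#######################.................
115 ....................#####################...................
117 ......................##################....................
119 .........................############.......................
121 ............................................................
```

The dog head measures (0.5086,−0.1947), a clean disc. I'll squeeze it once along x, then regrip along y, so it is centred both ways.

Call:
send_rows(
  motion=[
    {"claw":0.1,"slide":[30,0,25],"delta_rot":[0,0,0]},
    {"claw":0.1,"slide":[55,0,55],"delta_rot":[0,0,0]},
    {"claw":0.1,"slide":[64,0,90],"delta_rot":[0,0,0]},
    {"claw":0.1,"slide":[64,0,125],"delta_rot":[0,0,0]},
    {"claw":0.1,"slide":[64,0,125],"delta_rot":[0,0,0]},
  ],
)

```text
time: 25.75
position: [0.5047, -0.1935, 0.0896]
tool_rot: [-2.395, -2.02, 0.009]
ft_force: [-0.2, 0.1, 0.4]
grip_width: 0.549
grip_force: 0.0
```

Call:
send_rows(
  motion=[
    {"claw":0.1,"slide":[0,0,0],"delta_rot":[0,0,0]},
    {"claw":0.1,"slide":[0,0,0],"delta_rot":[0,0,0]},
  ],
)

```text
time: 25.95
position: [0.5102, -0.1957, 0.0967]
tool_rot: [2.4, 2.022, 0.003]
ft_force: [0.1, 0.0, 0.4]
grip_width: 0.551
grip_force: 0.0
```

Call:
send_rows(
  motion=[
    {"claw":0.1,"slide":[0,0,20],"delta_rot":[0,0,0]},
    {"claw":0.1,"slide":[0,0,40],"delta_rot":[0,0,0]},
    {"claw":0.1,"slide":[0,0,50],"delta_rot":[0,0,0]},
    {"claw":0.1,"slide":[0,0,50],"delta_rot":[0,0,0]},
    {"claw":0.1,"slide":[0,0,50],"delta_rot":[0,0,0]},
  ],
)

```text
time: 26.45
position: [0.5098, -0.1949, 0.0459]
tool_rot: [2.4, 2.025, 0.002]
ft_force: [0.4, -0.1, 0.5]
grip_width: 0.546
grip_force: 0.0
```

Call:
send_rows(
  motion=[
    {"claw":-0.1,"slide":[0,0,3],"delta_rot":[0,0,0]},
    {"claw":-0.25,"slide":[0,0,3],"delta_rot":[0,0,0]},
    {"claw":-0.35,"slide":[0,0,3],"delta_rot":[0,0,0]},
    {"claw":-0.5,"slide":[0,0,3],"delta_rot":[0,0,0]},
    {"claw":-0.6,"slide":[0,0,3],"delta_rot":[0,0,0]},
  ],
  grip_force=10,
)

```text
time: 26.95
position: [0.509, -0.1944, 0.0418]
tool_rot: [2.401, 2.026, 0.0]
ft_force: [-0.1, 1.0, 0.7]
grip_width: 0.293
grip_force: 10.0
```

Call:
send_rows(
  motion=[
    {"claw":-0.35,"slide":[0,0,0],"delta_rot":[0,0,0]},
    {"claw":-0.2,"slide":[0,0,0],"delta_rot":[0,0,0]},
    {"claw":0,"slide":[0,0,0],"delta_rot":[0,0,0]},
    {"claw":0.1,"slide":[0,0,-15],"delta_rot":[0,0,0]},
    {"claw":0.1,"slide":[0,0,-45],"delta_rot":[0,0,0]},
  ],
)

```text
time: 27.45
position: [0.5067, -0.1937, 0.0847]
tool_rot: [-2.397, -2.023, 0.005]
ft_force: [1.2, 0.6, 0.4]
grip_width: 0.529
grip_force: 0.0
```

Call:
send_rows(
  motion=[
    {"claw":0.1,"slide":[0,0,0],"delta_rot":[0,0,-0.14]},
    {"claw":0.1,"slide":[0,0,0],"delta_rot":[0,0,-0.28]},
    {"claw":0.1,"slide":[0,0,0],"delta_rot":[0,0,-0.42]},
    {"claw":0.1,"slide":[0,0,0],"delta_rot":[0,0,-0.56]},
    {"claw":0.1,"slide":[0,0,0],"delta_rot":[0,0,-0.7]},
  ],
)

```text
time: 27.95
position: [0.5088, -0.1944, 0.0865]
tool_rot: [-1.553, -2.731, 0.0]
ft_force: [-0.3, 0.9, -0.3]
grip_width: 0.554
grip_force: 0.0
```

Call:
send_rows(
  motion=[
    {"claw":0.1,"slide":[0,0,0],"delta_rot":[0,0,-0.14]},
    {"claw":0.1,"slide":[0,0,0],"delta_rot":[0,0,-0.28]},
    {"claw":0.1,"slide":[0,0,0],"delta_rot":[0,0,-0.42]},
    {"claw":0.1,"slide":[0,0,0],"delta_rot":[0,0,-0.56]},
    {"claw":0.1,"slide":[0,0,0],"delta_rot":[0,0,-0.7]},
  ],
)

```text
time: 28.45
position: [0.5088, -0.1944, 0.0865]
tool_rot: [-0.522, -3.098, 0.0]
ft_force: [0.1, 0.8, -0.2]
grip_width: 0.548
grip_force: 0.0
```

Call:
send_rows(
  motion=[
    {"claw":0.1,"slide":[0,0,0],"delta_rot":[0,0,-0.14]},
    {"claw":0.1,"slide":[0,0,0],"delta_rot":[0,0,-0.28]},
    {"claw":0.1,"slide":[0,0,0],"delta_rot":[0,0,-0.343]},
    {"claw":0.1,"slide":[0,0,0],"delta_rot":[0,0,-0.343]},
    {"claw":0.1,"slide":[0,0,0],"delta_rot":[0,0,-0.343]},
  ],
)

```text
time: 28.95
position: [0.5088, -0.1944, 0.0865]
tool_rot: [0.002, -3.142, -0.0]
ft_force: [0.4, 0.4, -0.9]
grip_width: 0.551
grip_force: 0.0
```

Call:
send_rows(
  motion=[
    {"claw":0.1,"slide":[0,0,20],"delta_rot":[0,0,0]},
    {"claw":0.1,"slide":[0,0,35],"delta_rot":[0,0,0]},
    {"claw":0.1,"slide":[0,0,44],"delta_rot":[0,0,0]},
    {"claw":0.1,"slide":[0,0,44],"delta_rot":[0,0,0]},
    {"claw":0.1,"slide":[0,0,44],"delta_rot":[0,0,0]},
  ],
)

```text
time: 29.45
position: [0.5089, -0.1944, 0.0425]
tool_rot: [0.005, -3.141, -0.0]
ft_force: [-0.3, 0.1, 0.5]
grip_width: 0.549
grip_force: 0.0
```

Call:
send_rows(
  motion=[
    {"claw":-0.1,"slide":[0,0,0],"delta_rot":[0,0,0]},
    {"claw":-0.25,"slide":[0,0,0],"delta_rot":[0,0,0]},
    {"claw":-0.35,"slide":[0,0,0],"delta_rot":[0,0,0]},
    {"claw":-0.5,"slide":[0,0,0],"delta_rot":[0,0,0]},
    {"claw":-0.6,"slide":[0,0,0],"delta_rot":[0,0,0]},
  ],
)

```text
time: 29.95
position: [0.509, -0.1945, 0.0429]
tool_rot: [-0.005, 3.141, -0.0]
ft_force: [-0.6, -0.8, 1.0]
grip_width: 0.295
grip_force: 10.0
```

Call:
send_rows(
  motion=[
    {"claw":-1,"slide":[0,0,0],"delta_rot":[0,0,0]},
    {"claw":-1,"slide":[0,0,-20],"delta_rot":[0,0,0]},
    {"claw":-1,"slide":[0,0,-60],"delta_rot":[0,0,0]},
    {"claw":-1,"slide":[0,0,-100],"delta_rot":[0,0,0]},
    {"claw":-1,"slide":[0,0,-105],"delta_rot":[0,0,0]},
  ],
  grip_force=25,
)

```text
time: 30.45
position: [0.512, -0.1955, 0.1529]
tool_rot: [-0.005, 3.133, -0.005]
ft_force: [0.8, -0.7, -0.1]
grip_width: 0.292
grip_force: 25.0
```

Run:
```python
from h import *
np.set_printoptions(precision=4,suppress=True)
s=ctrl.get_state();M=R.from_rotvec(s['tool_rot']).as_matrix();print(s['position'],s['time'],s['grip_width'],s['joint_positions'])
print(1000*M.T@(np.array([.6891,.031,.13])-s['position']))
```

```text
[ 0.512  -0.1955  0.1529] 30.45 0.29152202435013447 [ 0.352   0.1426 -0.0391  1.8001  0.0062  1.1897  1.8851]
[-177.6093  225.9976   23.782 ]
```

Call:
send_rows(
  motion=[
    {"claw":-1,"slide":[-20,26,0],"delta_rot":[0,0,0]},
    {"claw":-1,"slide":[-45,57,0],"delta_rot":[0,0,0]},
    {"claw":-1,"slide":[-71,90,0],"delta_rot":[0,0,0]},
    {"claw":-1,"slide":[-97,123,0],"delta_rot":[0,0,0]},
    {"claw":-1,"slide":[-123,156,0],"delta_rot":[0,0,0]},
  ],
)

```text
time: 30.95
position: [0.6317, -0.0367, 0.1465]
tool_rot: [0.005, -3.14, -0.0]
ft_force: [0.0, -1.0, -0.5]
grip_width: 0.292
grip_force: 25.0
```

Call:
send_rows(
  motion=[
    {"claw":-1,"slide":[-25,32,0],"delta_rot":[0,0,0]},
    {"claw":-1,"slide":[-45,57,0],"delta_rot":[0,0,0]},
    {"claw":-1,"slide":[-56,70,10],"delta_rot":[0,0,0]},
    {"claw":-1,"slide":[-56,70,25],"delta_rot":[0,0,0]},
    {"claw":-1,"slide":[-56,70,40],"delta_rot":[0,0,0]},
  ],
)

```text
time: 31.45
position: [0.6861, 0.0315, 0.1053]
tool_rot: [0.005, -3.139, 0.001]
ft_force: [-0.0, -1.2, -1.4]
grip_width: 0.29
grip_force: 25.0
```

Call:
send_rows(
  motion=[
    {"claw":-1,"slide":[0,0,5],"delta_rot":[0,0,0]},
    {"claw":-1,"slide":[0,0,10],"delta_rot":[0,0,0]},
    {"claw":-1,"slide":[0,0,10],"delta_rot":[0,0,0]},
    {"claw":-1,"slide":[0,0,10],"delta_rot":[0,0,0]},
  ],
)

```text
time: 31.85
position: [0.6873, 0.0315, 0.0982]
tool_rot: [-0.004, 3.141, -0.0]
ft_force: [-0.2, 0.2, -0.5]
grip_width: 0.29
grip_force: 25.0
```

Call:
send_rows(
  motion=[
    {"claw":-1,"slide":[0,0,0],"delta_rot":[0,0,0]},
    {"claw":-1,"slide":[0,0,0],"delta_rot":[0,0,0]},
    {"claw":-1,"slide":[0,0,0],"delta_rot":[0,0,0]},
  ],
)

```text
time: 32.15
position: [0.6874, 0.0322, 0.0981]
tool_rot: [-0.005, 3.141, -0.0]
ft_force: [1.2, 0.0, -0.5]
grip_width: 0.284
grip_force: 25.0
```

Call:
send_rows(
  motion=[
    {"claw":-1,"slide":[-1.9,-0.9,3],"delta_rot":[0,0,0]},
    {"claw":-1,"slide":[-1.9,-0.9,6],"delta_rot":[0,0,0]},
    {"claw":-1,"slide":[-1.9,-0.9,9],"delta_rot":[0,0,0]},
    {"claw":-1,"slide":[-1.9,-0.9,9],"delta_rot":[0,0,0]},
    {"claw":-1,"slide":[-1.9,-0.9,9],"delta_rot":[0,0,0]},
  ],
)

```text
time: 32.65
position: [0.6889, 0.0314, 0.0883]
tool_rot: [0.005, -3.141, 0.0]
ft_force: [-0.5, -0.2, 0.0]
grip_width: 0.29
grip_force: 25.0
```

Call:
send_rows(
  motion=[
    {"claw":-1,"slide":[0,0,0],"delta_rot":[0,0,0]},
    {"claw":-1,"slide":[0,0,0],"delta_rot":[0,0,0]},
  ],
)

```text
time: 32.85
position: [0.6891, 0.0313, 0.0887]
tool_rot: [-0.005, 3.141, -0.0]
ft_force: [0.3, -0.1, -0.6]
grip_width: 0.287
grip_force: 25.0
```

Call:
send_rows(
  motion=[
    {"claw":-1,"slide":[0,0,2],"delta_rot":[0,0,0]},
    {"claw":-1,"slide":[0,0,4],"delta_rot":[0,0,0]},
    {"claw":-1,"slide":[0,0,6],"delta_rot":[0,0,0]},
    {"claw":-1,"slide":[0,0,7],"delta_rot":[0,0,0]},
    {"claw":-1,"slide":[0,0,7],"delta_rot":[0,0,0]},
  ],
)

```text
time: 33.35
position: [0.689, 0.0316, 0.0813]
tool_rot: [0.005, -3.141, -0.0]
ft_force: [0.9, 0.1, -1.1]
grip_width: 0.29
grip_force: 25.0
```

Call:
send_rows(
  motion=[
    {"claw":-1,"slide":[0,0,1],"delta_rot":[0,0,0]},
    {"claw":-1,"slide":[0,0,3],"delta_rot":[0,0,0]},
    {"claw":-1,"slide":[0,0,5],"delta_rot":[0,0,0]},
    {"claw":-1,"slide":[0,0,5],"delta_rot":[0,0,0]},
  ],
)

```text
time: 33.75
position: [0.6889, 0.0315, 0.0762]
tool_rot: [0.005, -3.141, -0.0]
ft_force: [0.6, 1.7, -1.8]
grip_width: 0.29
grip_force: 25.0
```

In the hole with no resistance. Seating it.

Call:
send_rows(
  motion=[
    {"claw":-1,"slide":[0,0,4],"delta_rot":[0,0,0]},
    {"claw":-1,"slide":[0,0,8],"delta_rot":[0,0,0]},
    {"claw":-1,"slide":[0,0,12],"delta_rot":[0,0,0]},
    {"claw":-1,"slide":[0,0,16],"delta_rot":[0,0,0]},
    {"claw":-1,"slide":[0,0,19],"delta_rot":[0,0,0]},
  ],
)

```text
time: 34.25
position: [0.6891, 0.0315, 0.0571]
tool_rot: [-0.005, 3.141, 0.0]
ft_force: [1.4, 0.8, -0.8]
grip_width: 0.291
grip_force: 25.0
```

Call:
send_rows(
  motion=[
    {"claw":-1,"slide":[0,0,2],"delta_rot":[0,0,0]},
    {"claw":-1,"slide":[0,0,4],"delta_rot":[0,0,0]},
    {"claw":-1,"slide":[0,0,5],"delta_rot":[0,0,0]},
    {"claw":-1,"slide":[0,0,5],"delta_rot":[0,0,0]},
    {"claw":-1,"slide":[0,0,5],"delta_rot":[0,0,0]},
  ],
)

```text
time: 34.75
position: [0.6892, 0.0315, 0.0529]
tool_rot: [-0.005, 3.141, 0.0]
ft_force: [0.5, 2.5, 1.9]
grip_width: 0.29
grip_force: 25.0
```

Call:
send_rows(
  motion=[
    {"claw":-1,"slide":[0,0,1],"delta_rot":[0,0,0]},
    {"claw":-0.3,"slide":[0,0,1],"delta_rot":[0,0,0]},
    {"claw":-0.1,"slide":[0,0,1],"delta_rot":[0,0,0]},
    {"claw":0.0,"slide":[0,0,1],"delta_rot":[0,0,0]},
    {"claw":0.0,"slide":[0,0,1],"delta_rot":[0,0,0]},
  ],
)

```text
time: 35.25
position: [0.6886, 0.0306, 0.051]
tool_rot: [0.004, -3.141, 0.001]
ft_force: [0.5, -0.3, -0.1]
grip_width: 0.477
grip_force: 0.0
```

Call:
send_rows(
  motion=[
    {"claw":0,"slide":[0,0,0],"delta_rot":[0,0,0]},
    {"claw":0,"slide":[0,0,-15],"delta_rot":[0,0,0]},
    {"claw":0,"slide":[0,0,-60],"delta_rot":[0,0,0]},
    {"claw":0,"slide":[0,0,-110],"delta_rot":[0,0,0]},
    {"claw":0,"slide":[0,0,-165],"delta_rot":[0,0,0]},
  ],
)

```text
time: 35.75
position: [0.6888, 0.0313, 0.2145]
tool_rot: [-0.005, 3.141, -0.0]
ft_force: [1.7, 0.2, 0.4]
grip_width: 0.504
grip_force: 0.0
```

Call:
send_rows(
  motion=[
    {"claw":0,"slide":[30,-15,0],"delta_rot":[0,0,0.14]},
    {"claw":0,"slide":[60,-30,0],"delta_rot":[0,0,0.28]},
    {"claw":0,"slide":[90,-45,0],"delta_rot":[0,0,0.42]},
    {"claw":0,"slide":[115,-60,0],"delta_rot":[0,0,0.56]},
    {"claw":0,"slide":[140,-75,0],"delta_rot":[0,0,0.7]},
  ],
)

```text
time: 36.25
position: [0.5483, -0.0447, 0.213]
tool_rot: [1.08, 2.948, 0.001]
ft_force: [-0.2, -0.2, 1.1]
grip_width: 0.502
grip_force: 0.0
```

Call:
send_rows(
  motion=[
    {"claw":0,"slide":[0,0,0],"delta_rot":[0,0,0.14]},
    {"claw":0,"slide":[0,0,0],"delta_rot":[0,0,0.28]},
    {"claw":0,"slide":[0,0,0],"delta_rot":[0,0,0.42]},
    {"claw":0,"slide":[0,0,0],"delta_rot":[0,0,0.56]},
    {"claw":0,"slide":[0,0,0],"delta_rot":[0,0,0.7]},
  ],
)

```text
time: 36.75
position: [0.5494, -0.0441, 0.213]
tool_rot: [2.026, 2.399, 0.002]
ft_force: [-0.1, -0.3, -0.8]
grip_width: 0.497
grip_force: 0.0
```

Call:
send_rows(
  motion=[
    {"claw":0,"slide":[0,0,0],"delta_rot":[0,0,0.14]},
    {"claw":0,"slide":[0,0,0],"delta_rot":[0,0,0.28]},
    {"claw":0,"slide":[0,0,0],"delta_rot":[0,0,0.348]},
    {"claw":0,"slide":[0,0,0],"delta_rot":[0,0,0.348]},
    {"claw":0,"slide":[0,0,0],"delta_rot":[0,0,0.348]},
  ],
)

```text
time: 37.25
position: [0.5494, -0.0441, 0.2124]
tool_rot: [2.403, 2.022, 0.001]
ft_force: [0.7, 0.2, -0.9]
grip_width: 0.499
grip_force: 0.0
```

Run:
```python
from h import *
np.set_printoptions(precision=4,suppress=True)
c=shot('wrist','w10');s=ctrl.get_state();M=R.from_rotvec(s['tool_rot']).as_matrix();print(s['position'],s['time'],s['joint_positions']);print(M)
F=np.array([.5924,.0041,0]);Rz=R.from_euler('z',-.178).as_matrix()
W=lambda *p:F+Rz@np.array(p)
for n,p in dict(handle=W(-.06,0,.089),line=W(-.053,.052,.03),ptr=W(-.02,.055,.033),dog0=W(.09,-.045,.075),dog1=W(.09,.045,.075)).items(): print(n,np.round(p,4),proj(c,p))
g=W(-.06,0,.052); print('tool delta to grasp',1000*M.T@(g-s['position']))
im=c['color'].astype(int); m=((im.max(2)-im.min(2)<26)&(im.max(2)>60)).astype(np.uint8); m[230:]=0
n,l,st,ce=cv2.connectedComponentsWithStats(m)
for i in range(1,n):
    if st[i,4]>100: print(st[i],ce[i],'z75',atz(c,*ce[i],.075))
```

```text
[ 0.5494 -0.0441  0.2123] 37.3 [ 0.0371  0.1148 -0.0057  1.7097  0.0007  1.3162 -0.141 ]
[[ 0.1715  0.9852  0.001 ]
 [ 0.9852 -0.1715 -0.    ]
 [ 0.0001  0.0009 -1.    ]]
handle [0.5333 0.0147 0.089 ] [222.1132 119.3994]
line [0.5494 0.0647 0.03  ] [233.8583  62.5139]
ptr [0.5825 0.0618 0.033 ] [267.9332  59.0064]
dog0 [ 0.673  -0.0561  0.075 ] [388.3587 169.917 ]
dog1 [0.6889 0.0325 0.075 ] [399.2647  65.5931]
tool delta to grasp [ 55.1827 -26.057  160.238 ]
[ 142   47  209   88 6388] [247.1032  88.2102] z75 [0.5584 0.0366 0.075 ]
[ 373   52   41   33 1034] [392.9778  68.676 ] z75 [0.6835 0.0309 0.075 ]
[204 100  10  34 305] [208.9541 116.1541] z75 [0.5211 0.0192 0.075 ]
[335 112  11  12 118] [339.5508 117.6017] z75 [ 0.6342 -0.0018  0.075 ]
[232 127  73  18 606] [268.7921 139.5545] z75 [ 0.5697 -0.0101  0.075 ]
[148 135  68   9 525] [180.84   139.2667] z75 [0.4923 0.0037 0.075 ]
[364 153  37  31 849] [382.0577 167.9788] z75 [ 0.6675 -0.0533  0.075 ]
```

Both dogs are in. Before the reach to the handle, I'll locate the tall bystanders and refine the line, pointer and handle numerically.

Run:
```python
from h import *
np.set_printoptions(precision=4,suppress=True,linewidth=250)
b=load('d0');k=.64
for n,u,v in(('glue',230,258),('centre',263,275),('finial',328,268),('bowl',303,232)): print(n,atz(b,u*k,v*k,0))
F=np.array([.5924,.0041,0]);Rz=R.from_euler('z',-.178).as_matrix()
def rect(im,z,x0,x1,y0,y1,s=.0005):
    xs=np.arange(x0,x1,s);ys=np.arange(y1,y0,-s); X,Y=np.meshgrid(xs,ys)
    P=(F+np.stack([X,Y,np.full_like(X,z)],-1)@Rz.T); T=np.array(im['pose']); C=(P-T[:3,3])@T[:3,:3]
    return xs,ys,cv2.remap(im['color'],(im['fx']*C[...,0]/C[...,2]+im['cx']).astype(np.float32),(im['fy']*C[...,1]/C[...,2]+im['cy']).astype(np.float32),1)
for f in('w0','w10'):
    im=load(f); xs,ys,r=rect(im,.03,-.070,-.005,.044,.060,.001)
    print(f,'gray, z=30; cols x from -70mm')
    print('     ',' '.join('%4d'%round(x*1000) for x in xs))
    for y,row in zip(ys,r.astype(int).mean(2)): print('%5.1f'%(y*1000),' '.join('%4d'%q for q in row))
```

```text
glue [0.429  0.4138 0.    ]
centre [0.4588 0.3122 0.    ]
finial [0.5832 0.2712 0.    ]
bowl [0.613  0.4463 0.    ]
w0 gray, z=30; cols x from -70mm
       -70  -69  -68  -67  -66  -65  -64  -63  -62  -61  -60  -59  -58  -57  -56  -55  -54  -53  -52  -51  -50  -49  -48  -47  -46  -45  -44  -43  -42  -41  -40  -39  -38  -37  -36  -35  -34  -33  -32  -31  -30  -29  -28  -27  -26  -25  -24  -23  -22  -21  -20  -19  -18  -17  -16  -15  -14  -13  -12  -11  -10   -9   -8   -7   -6
 60.0   76   76   75   74   75   77   76   74   82  125  153  160  160  160  154  156  152  153  161  161  159  116   70   61   65   68   75   78   76   76   75   75   80   77   77   76   75   76   78   77   76   74   76   77   78   76   75   76   77   77   76   71   65   72   78   77   77   76   76   77   79   77   76   74   75
 59.0   87   98   99   91   86   87   95  102   95  101  141  159  159  161  144   98   69  136  162  163  164  133   87   86   92   86   80   80   91   97   93   79   72   85   92   91   88   81   80   90   95   88   82   76   83   91   93   86   76   76   78   72   68   78   77   81   8
[... 9636 characters left out ...]
111  111  111  110  110  110  111  110
 46.0   86   85   85   84   85   85   83   87   93   93   88   83   83   84   80   76   76   80   83   81   81   80   86   90  113  134  139  136  107   90   90   92   97  100   99   99  109  137  147  136  110   98   98   99  100   99   97   95   90   73   60   56   77   92   94   93   93   96  100  100  101  100  101   98   98
 45.0   71   71   71   71   71   72   71   73   73   73   72   72   72   72   74   73   68   89   99   99   98   99  100   98  103  105  106  106  104  102  101  101  103  105  105  104  104  108  111  109  105  101  101  102  103   94   78   72   69   62   58   57   65   71   73   73   73   74   74   73   74   74   74   72   73
```

The marker line sits at fixture x ≈ −55 and the pointer at −20, so the travel needed is about 35 mm. The bystanders are all well clear (y > 0.27). Approaching the handle.

Call:
send_rows(
  motion=[
    {"claw":0.1,"slide":[25,-12,20],"delta_rot":[0,0,0]},
    {"claw":0.1,"slide":[45,-22,50],"delta_rot":[0,0,0]},
    {"claw":0.1,"slide":[55,-26,90],"delta_rot":[0,0,0]},
    {"claw":0.1,"slide":[55,-26,100],"delta_rot":[0,0,0]},
    {"claw":0.1,"slide":[55,-26,100],"delta_rot":[0,0,0]},
  ],
)

```text
time: 37.8
position: [0.532, 0.0139, 0.1103]
tool_rot: [-2.404, -2.02, 0.005]
ft_force: [0.1, 0.4, 0.4]
grip_width: 0.545
grip_force: 0.0
```

Call:
send_rows(
  motion=[
    {"claw":0.1,"slide":[0,0,0],"delta_rot":[0,0,0]},
    {"claw":0.1,"slide":[0,0,20],"delta_rot":[0,0,0]},
    {"claw":0.1,"slide":[0,0,40],"delta_rot":[0,0,0]},
    {"claw":0.1,"slide":[0,0,58],"delta_rot":[0,0,0]},
    {"claw":0.1,"slide":[0,0,58],"delta_rot":[0,0,0]},
  ],
)

```text
time: 38.3
position: [0.5331, 0.0134, 0.0534]
tool_rot: [-2.407, -2.018, 0.002]
ft_force: [-0.4, -1.2, -0.6]
grip_width: 0.551
grip_force: 0.0
```

Call:
send_rows(
  motion=[
    {"claw":0.1,"slide":[0,0,0],"delta_rot":[0,0,0]},
    {"claw":0.1,"slide":[0,0,0],"delta_rot":[0,0,0]},
  ],
)

```text
time: 38.5
position: [0.5349, 0.0142, 0.0556]
tool_rot: [2.405, 2.018, 0.004]
ft_force: [-0.1, -0.4, 0.2]
grip_width: 0.547
grip_force: 0.0
```

Call:
send_rows(
  motion=[
    {"claw":-0.1,"slide":[0,0,1],"delta_rot":[0,0,0]},
    {"claw":-0.3,"slide":[0,0,1],"delta_rot":[0,0,0]},
    {"claw":-0.5,"slide":[0,0,1],"delta_rot":[0,0,0]},
    {"claw":-0.7,"slide":[0,0,1],"delta_rot":[0,0,0]},
    {"claw":-1,"slide":[0,0,1],"delta_rot":[0,0,0]},
  ],
  grip_force=15,
)

```text
time: 39.0
position: [0.5331, 0.0145, 0.0526]
tool_rot: [2.406, 2.02, -0.0]
ft_force: [-1.0, 0.4, 0.3]
grip_width: 0.207
grip_force: 15.0
```

Call:
send_rows(
  motion=[
    {"claw":-1,"slide":[0,0,0],"delta_rot":[0,0,0]},
    {"claw":-1,"slide":[0,0,0],"delta_rot":[0,0,0]},
    {"claw":-1,"slide":[0,0,0],"delta_rot":[0,0,0]},
  ],
  grip_force=50,
)

```text
time: 39.3
position: [0.5332, 0.0145, 0.0526]
tool_rot: [-2.406, -2.02, -0.0]
ft_force: [0.1, 0.9, 0.8]
grip_width: 0.202
grip_force: 50.0
```

```bash
cat >> h.py <<'E'
F=np.array([.5924,.0041,0]);Rz=R.from_euler('z',-.178).as_matrix()
def rect(im,z,x0,x1,y0,y1,s=.0005):
    xs=np.arange(x0,x1,s);ys=np.arange(y1,y0,-s); X,Y=np.meshgrid(xs,ys)
    P=(F+np.stack([X,Y,np.full_like(X,z)],-1)@Rz.T); T=np.array(im['pose']); C=(P-T[:3,3])@T[:3,:3]
    return xs,ys,cv2.remap(im['color'],(im['fx']*C[...,0]/C[...,2]+im['cx']).astype(np.float32),(im['fy']*C[...,1]/C[...,2]+im['cy']).astype(np.float32),1)
E
python3 - <<'E'
from h import *
np.set_printoptions(precision=4,suppress=True)
c=shot('wrist','w11');s=ctrl.get_state();M=R.from_rotvec(s['tool_rot']).as_matrix();print(s['position'],s['grip_width'],s['grip_force'],s['ft_force'],s['time']);print(M)
print('fixture -x in tool',M.T@Rz@[-1,0,0], 'TCP in fixture',Rz.T@(s['position']-F))
xs,ys,r=rect(c,.03,-.066,-.010,.044,.060,.001)
print('     ',' '.join('%4d'%round(x*1000) for x in xs))
for y,row in list(zip(ys,r.astype(int).mean(2)))[::2]: print('%5.1f'%(y*1000),' '.join('%4d'%q for q in row))
E
```

```text
[0.5332 0.0146 0.0526] 0.20580191914527166 49.995725713670254 [-0.6391 -0.3621  1.1076] 39.35
[[ 0.1733  0.9849  0.    ]
 [ 0.9849 -0.1733  0.0001]
 [ 0.0001  0.     -1.    ]]
fixture -x in tool [ 0.0038 -1.     -0.    ] TCP in fixture [-0.0602 -0.0002  0.0526]
       -66  -65  -64  -63  -62  -61  -60  -59  -58  -57  -56  -55  -54  -53  -52  -51  -50  -49  -48  -47  -46  -45  -44  -43  -42  -41  -40  -39  -38  -37  -36  -35  -34  -33  -32  -31  -30  -29  -28  -27  -26  -25  -24  -23  -22  -21  -20  -19  -18  -17  -16  -15  -14  -13  -12  -11
 60.0  111  110  111  110  110  116  140  143  145  145  145  144  142  141  143  146  144  137  111  109  109  108  109  108  109  107  106  105  107  106  106  106  105  106  106  106  106  107  106  106  107  106  105  105  107   78  105  113  111  107  105  106  105  104  105  104
 58.0  138  138  137  138  138  139  142  143  145  145  126   51   69  144  145  146  145  139  129  129  131  131  131  130  130  130  132  121  119  120  120  121  121  120  119  121  121  120  121  120  119  158  170  169  173  102  106  113  109  137  138  138 
[... 1035 characters left out ...]
142  143  142  143  143  142  142  141  143  142  153  172  170  141  144   97  107  113  113  141  141  140  161  164  165  141
 48.0  144  145  145  146  145  144  142  143  145  145  132   46   79  141  145  147  144  143  144  144  144  143  142  143  144  143  142  144  143  143  143  142  141  142  142  142  142  142  142  142  142  142  141  142  144   96   96  100   85  137  142  141  142  141  141  140
 46.0  121  121  122  121  121  121  121  123  123  122  120  109  115  122  122  128  127  123  121  122  122  120  122  121  120  121  122  120  121  121  121  122  120  121  122  121  121  162  179  177  179  148  124  174  181  111   76   77   92  171  179  178  180  179  179  179
```

The handle is gripped, and the TCP reads fixture x −60.2, so the frame is consistent. The line is at −54.7 and the pointer at −20, so I'll pull about 35 mm along tool −y.

Call:
send_rows(
  motion=[
    {"claw":-1,"slide":[0,-6,0],"delta_rot":[0,0,0]},
    {"claw":-1,"slide":[0,-12,0],"delta_rot":[0,0,0]},
    {"claw":-1,"slide":[0,-18,0],"delta_rot":[0,0,0]},
    {"claw":-1,"slide":[0,-24,0],"delta_rot":[0,0,0]},
    {"claw":-1,"slide":[0,-30,0],"delta_rot":[0,0,0]},
  ],
)

```text
time: 39.85
position: [0.5066, 0.0194, 0.0526]
tool_rot: [2.403, 2.017, 0.009]
ft_force: [11.0, -0.8, -9.6]
grip_width: 0.201
grip_force: 50.1
```

Call:
send_rows(
  motion=[
    {"claw":-1,"slide":[0,-3,0],"delta_rot":[0,0,0]},
    {"claw":-1,"slide":[0,-5,0],"delta_rot":[0,0,0]},
    {"claw":-1,"slide":[0,-5,0],"delta_rot":[0,0,0]},
    {"claw":-1,"slide":[0,-5,0],"delta_rot":[0,0,0]},
    {"claw":-1,"slide":[0,-5,0],"delta_rot":[0,0,0]},
  ],
)

```text
time: 40.35
position: [0.5019, 0.0203, 0.0526]
tool_rot: [2.403, 2.017, 0.009]
ft_force: [10.9, -0.1, -9.4]
grip_width: 0.206
grip_force: 50.1
```

```bash
cat > m.py <<'E'
from h import *
import sys
np.set_printoptions(precision=4,suppress=True)
c=shot('wrist',sys.argv[1]);s=ctrl.get_state();print(s['position'],s['grip_width'],s['grip_force'],s['ft_force'],s['time'])
print('TCP in fixture',Rz.T@(s['position']-F),'cam',Rz.T@(np.array(c['pose'])[:3,3]-F))
xs,ys,r=rect(c,.03,-.066,-.042,.036,.062,.0005)
print('     ',' '.join('%5.1f'%(x*1000) for x in xs[::2]))
for y,row in list(zip(ys,r.astype(int).mean(2)))[::3]: print('%5.1f'%(y*1000),' '.join('%5d'%q for q in row[::2]))
cv2.imwrite('pics/fin_%s.png'%sys.argv[1],cv2.resize(rect(c,.03,-.075,-.035,.030,.065,.0005)[2],(800,600),interpolation=1))
E
python3 m.py w12
```

```text
[0.5019 0.0203 0.0526] 0.20322639791353375 50.10370920645073 [10.6848 -0.6752 -8.0303] 40.4
TCP in fixture [-0.0919 -0.0001  0.0526] cam [-0.0926  0.0659  0.2181]
      -66.0 -65.0 -64.0 -63.0 -62.0 -61.0 -60.0 -59.0 -58.0 -57.0 -56.0 -55.0 -54.0 -53.0 -52.0 -51.0 -50.0 -49.0 -48.0 -47.0 -46.0 -45.0 -44.0 -43.0
 62.0   118   117   116    91    89    97   138   142   142   191   233   229   227   228   196   196   200   218   121   113   111   112   112   115
 60.5   100   101   100    90    89    94   139   142   143   183   234   229   228   216   112   111   114   213   110    98    99    98    98    99
 59.0   115   115   115   113   107   109   140   143   144   154   199   181   201   192   117   112   117   198   120   115   116   115   115   115
 57.5   146   145   145   145   144   128   142   144   144   164   171    64   160   159   102   113   107   215   233   233   232   232   232   232
 56.0   146   146   146   145   144   138   142   144   144   146   104    64   100   103   102   113   107   214   231   230   229   229   230   230
 54.5   146   146   146   145   146  
[... 1212 characters left out ...]
 186   166   136   117   116   179   131    74    77    81   173   186   186   186   186   186   186
 41.0   118   117   118   117   118   116   144   189   146   116   118   116   176   132    74    77    88   177   188   184   175   175   174   186
 39.5   117   117   117   118   118   117   118   118   118   117   118   117   173   101    74    77    79   114   118   118   119   118   116   156
 38.0   117   117   117   118   117   118   118   118   118   118   119   118   119    89    75    78    76   113   119   119   119   119   119   118
 36.5   118   118   118   117   118   119   119   120   119   118   118   119   121    84    74    77    74   116   120   119   120   120   120   119
```

View pics/fin_w12.png

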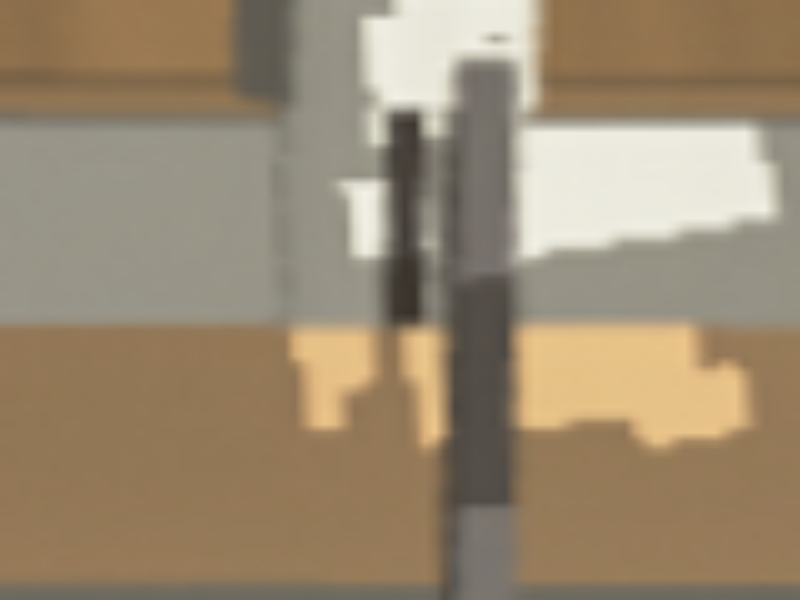

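The picture shows the black line at px 405 (x −54.75) and the pointer at px 486 (apparent −50.7). Its height adds about 1 mm of parallax, so its true position is about −51.7, matching the 31.7 mm of TCP travel. About 3 mm more.

Call:
send_rows(
  motion=[
    {"claw":-1,"slide":[0,-1,0],"delta_rot":[0,0,0]},
    {"claw":-1,"slide":[0,-2,0],"delta_rot":[0,0,0]},
    {"claw":-1,"slide":[0,-3.2,0],"delta_rot":[0,0,0]},
    {"claw":-1,"slide":[0,-3.2,0],"delta_rot":[0,0,0]},
    {"claw":-1,"slide":[0,-3.2,0],"delta_rot":[0,0,0]},
  ],
)

```text
time: 40.9
position: [0.4989, 0.0208, 0.0526]
tool_rot: [2.403, 2.016, 0.009]
ft_force: [10.0, 0.1, -10.1]
grip_width: 0.207
grip_force: 50.1
```

```bash
python3 m.py w13
```

```text
[0.4989 0.0208 0.0526] 0.20320719039398027 50.11291689472273 [11.1689  0.0483 -8.6164] 40.95
TCP in fixture [-0.095  -0.0001  0.0526] cam [-0.0957  0.0659  0.2181]
      -66.0 -65.0 -64.0 -63.0 -62.0 -61.0 -60.0 -59.0 -58.0 -57.0 -56.0 -55.0 -54.0 -53.0 -52.0 -51.0 -50.0 -49.0 -48.0 -47.0 -46.0 -45.0 -44.0 -43.0
 62.0   118   119   108    90    91    86   140   183   232   222   217   194   182   185   228   231   229   232   126   113   111   111   113   115
 60.5   102   101    99    90    90    94   138   173   232   232   222   112   111   115   220   231   229   221   119    99    99    99    98    98
 59.0   115   115   115   112   105   131   197   231   231   234   179   117   112   119   222   231   230   207   128   116   116   115   116   115
 57.5   147   146   146   146   147   126   221   231   231   237   120   106   113   114   225   231   229   229   232   233   232   232   231   231
 56.0   146   147   147   146   147   126   219   231   232   237   126   103   114   106   219   232   229   229   230   230   229   229   229   229
 54.5   146   146   146   146   146 
[... 1213 characters left out ...]
 115   150   183   121    76    78    83   175   186   185   185   186   186   186   186   186   188
 41.0   118   118   115   181   186   187   152   115   170   178   120    74    79    90   177   187   187   188   187   180   175   175   176   188
 39.5   119   117   116   132   132   117   118   119   119   118    83    77    78    83   129   133   120   118   119   117   119   119   128   192
 38.0   118   118   118   117   118   118   118   119   118   120    86    75    77    77   114   119   119   119   120   119   120   120   119   119
 36.5   118   119   118   118   117   120   118   119   119   121    86   108   117   115   119   119   119   120   120   121   120   120   120   120
```

The pointer now reads −54.75 (parallax corrected) against the line at −54.7, for 34.8 mm of travel. I'll add a 0.3 mm nudge because the marker is at least 35 mm out, hold, and do a last check of the dogs.

Call:
send_rows(
  motion=[
    {"claw":-1,"slide":[0,-0.3,0],"delta_rot":[0,0,0]},
    {"claw":-1,"slide":[0,-0.3,0],"delta_rot":[0,0,0]},
    {"claw":-1,"slide":[0,-0.3,0],"delta_rot":[0,0,0]},
    {"claw":-1,"slide":[0,-0.3,0],"delta_rot":[0,0,0]},
    {"claw":-1,"slide":[0,-0.3,0],"delta_rot":[0,0,0]},
  ],
)

```text
time: 41.45
position: [0.4987, 0.0208, 0.0526]
tool_rot: [2.403, 2.016, 0.009]
ft_force: [10.8, -0.8, -9.1]
grip_width: 0.203
grip_force: 50.1
```

Run:
```python
from h import *
np.set_printoptions(precision=4,suppress=True)
s=ctrl.get_state();print(s['time'],Rz.T@(s['position']-F),np.abs(s['qd']).max())
a=shot('scene','s14');b=shot('side','d14')
W=lambda *p:F+Rz@np.array(p)
for n,im in(('s',a),('d',b)):
  for y in(-.045,.045):
    t=proj(im,W(.09,y,.075)); g=proj(im,W(.09,y,.045)); f=((t+g)/2).astype(int)
    c=im['color'][f[1]-13:f[1]+14,f[0]-12:f[0]+13].astype(int); m=(c.max(2)-c.min(2)<30)&(c.max(2)>50)
    print(n,y,'top',t,'seat',g,'x0',f[0]-12)
    for r,row in enumerate(m): print(f[1]-13+r,''.join('#' if x else '.' for x in row)) if r%2==0 else 0
```

```text
41.45 [-0.0952 -0.0001  0.0526] 0.0026700467963288264
s -0.045 top [277.5448 217.5198] seat [277.0877 224.608 ] x0 265
208 ..####.....########......
210 ########.......##........
212 ####...#####.............
214 ######....####...........
216 ....###########..........
218 ##......########.........
220 #####....#######.........
222 .........########........
224 .........#######.........
226 ...........###...........
228 .........................
230 .........................
232 .........................
234 .........................
s 0.045 top [293.1832 203.7036] seat [292.5106 210.6632] x0 280
194 .........................
196 .........................
198 .........................
200 .........................
202 .............#...........
204 ..........#######........
206 ..........#######........
208 ####......#######........
210 ##........#######........
212 ............##...........
214 .........................
216 .........................
218 #........................
220 #........................
d -0.045 top [296.5018 189.433 ] seat [295.7921 198.9719] x0 284
181 ##......
[... 191 characters left out ...]
......
195 .......#########.........
197 .......#########.........
199 .......#########.........
201 ...........#.............
203 .........................
205 .........................
207 .........................
d 0.045 top [282.0257 173.9803] seat [281.5277 183.1854] x0 269
165 .........................
167 .........................
169 .........................
171 .........................
173 .........########........
175 ........#########........
177 ........#########........
179 ........#########........
181 ........#########........
183 ........#########........
185 .........................
187 .........................
189 ##....................###
191 ##....................###
```

Both heads sit at the seated heights predicted in both views, the arm is still, and the handle is held at 35 mm. Handing in.

```bash
python3 -c "
from bench import ctrl
print(ctrl.close_job())"
```

```text
the job is handed in; nothing more can be done
None
```

Job handed in at about 41 s: both dogs are seated and released (one tipped over in a missed first grasp and was stood up and regrasped), and the jaw is held open about 35 mm with the pointer on the marker line; no verdict was shown.

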